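# Build up a control module in the assembly nest

### The arm

A 7-joint arm with a two-finger parallel gripper is mounted at the origin on the work surface. World frame = base frame: x ahead of the robot, y to its left, z up, the work surface at z = 0. Lengths are in m, angles in rad, forces in N, time in s.
With the tool pointing down it reaches from about 0.425 to 1.025 m from the base axis. Payload 9.4 kg.
Tool frame: the origin (TCP) lies between the finger pads; the fingertips stand 8 mm ahead of it and the grasp point (between the pads) lies 11 mm behind it (robot.tips_ahead is the distance from the TCP to the fingertips, in m); z points along the fingers, y is the line along which they close (so a half turn about z gives the same grasp; the last joint's range is limited). The gripper opens to 85 mm and grips with 20 to 120 N. Pads are 22 mm wide; open, the fingers measure 114 mm over their backs; the gripper's body (76 mm by 85 mm) begins 54 mm behind the grasp point. The pads swing forward as they close: fully open they stand 13 mm farther back than shut.
Start: joints at [-1.275, 0.599, -0.003, 1.599, 0.002, 0.943, -0.08], TCP at [0.264, 0.675, 0.211] pointing down, gripper open.
Joint ranges: [-2.57, 2.57], [-0.35, 1.97], [-1.29, 1.29], [0.11, 2.56], [-1.05, 4.19], [0.11, 1.86], [-2.63, 2.63]. Speed limits (rad/s): [2.22, 2.22, 3.01, 3.01, 3.14, 3.14, 3.14].

### API

Orientations are given as a unit quaternion [x, y, z, w].
In Python, from bench import robot gives the robot as it stands.
- The arm moves only by the tool arm_command, never from a script. Its argument "commands" is a list of rows, each an object with "angular": the turn, a rotation vector about the world's x, y, z in rad, a list of three; "xyz": the shift along the world's x, y, z in m, a list of three; "claw": the opening, from 0 (shut) to 1 (fully open). A call has 1 to 12 rows; each row shifts and turns the commanded pose from where the row before left it; what a row does not reach is not made up. A row lasts 1/10 s, in which the tool goes at most 50 mm and 8.59 degrees, less where a joint would pass 70% of its speed; a pose out of reach is approached as far as the arm can. A call is refused whole if a number of a shift passes 0.05 or a number of a turn 0.15, either way. A call with a gripper value outside its range is refused whole. The fingers move at their own pace and stop on an object; "squeeze" is the grip in N (left out, the last holds). Time passes only in rows, so rows that do not move let the fingers close. It gives the time, the measured TCP pose, the force, the opening and the grip force at its end, in the units of the state.
- robot.observe(): the state, without advancing time (a new reading comes with each control period).
- robot.grab_frame(name): name is "scene" or "top"; returns (picture, depth): 384x512x3 uint8, red, green, blue; 384x512 float32, m along the optical axis (not along the pixel's ray), 0 where there is no reading.
- robot.camera_info(name): a dict with "camera_matrix" (3x3 intrinsics, pixels), "world_from_camera" (4x4, takes a point from camera to world coordinates). Camera axes: x right, y down, z forward; pixel columns grow to the right and rows downward; lengths in m; the calibration is good to about 2 mm. A picture is of the moment at which its call begins. camera_info takes no time and is no camera call.
- robot.job_done(): hands the job in; it is judged then, once.
Trained networks look in the newest picture that a camera, given by its name, has taken for a name from the list of things; names that differ only in an ending like _2 or _b are one class to them, and where a whole thing is asked for, a point or a joint stands for the part that bears it (a point fixed in the world has none). Each returns a list of dicts, best first, with "confidence" (0 to 1); they miss things now and then, are a little off and sometimes report something else, mostly with a low value. They report only what shows in the picture. A call takes as long as a camera call.
- robot.recognise(thing, camera): "position" ([x, y, z] in m, in the coordinates of the camera as it stood for that picture, good to about 4 mm: the middle of the surface that is visible of it).
- robot.tip_of(thing, camera): "position" ([x, y, z] in m, in the coordinates of the camera as it stood for that picture, good to about 4 mm: a listed point, or the origin of a listed thing).
The state is a dict: "time": time; "qpos": joint angles; "joint_velocities": joint speeds; "effort": joint torques, N m; "tool_pos": TCP position; "ee_rot": TCP orientation; "wrist_force": force on the tool from outside, world axes, zero at the start; "wrist_torque": the same for the moment, N m; "gripper_width": finger opening in m; "gripper_force": force on a finger pad.
Only numpy, scipy, OpenCV 4.12 (cv2) and the standard library are available. Lean on these libraries where they do the work, as an engineer would, in place of code of your own. Each camera call takes 0.05 s, during which the arm holds its last target. There are 200 camera calls.

### The job

First clear the nest: take the setting block out and seat it fully home in its storage cradle. Then build the control module in the nest, every part flat, square and fully home between the corner guides: the housing first, then every circuit board carrier on the bench stacked on it, then the cover; finally stand the hold-down weight upright in the middle of the cover. Leave the other things on the bench where they are.

Things in the scene. Friction and masses are not known exactly. Their poses are not given: they have to be found in the camera images.
- nest: Fixed assembly nest, left or right of the cradle: aluminium base 136 x 92 x 6 mm (origin: centre of its underside; x along length, z up); four white L-shaped corner guides 9 mm thick form a pocket 104 (x) by 60 mm (y), upright to 60 mm above the bench, then sloping 5 mm outwards up to 68 mm. Pocket sides are open for fingers: long sides over the middle 60 mm, short over 20 mm.
- nest_pocket (a point): Centre of the nest's pocket floor, 6 mm above the bench; axes as the nest's.
- cradle: Fixed storage cradle of the setting block: grey plastic base 136 x 92 x 6 mm (origin: centre of its underside; x along length, z up) with a low closed wall 9 mm thick around a pocket 104 (x) by 60 mm (y); wall upright to 14 mm above the bench, then sloping 5 mm outwards as a lead-in up to 22 mm.
- cradle_pocket (a point): Centre of the cradle's pocket floor, 6 mm above the bench; axes as the cradle's.
- setting_block: Solid metal setting block, a square bar 100 mm long (x) and 56 x 56 mm in section, about 0.7 kg, two dark round marks on each side; stands in the nest at the start, lengthways in the pocket. All four long sides are alike: it may rest on any of them, either way round. Origin: centre of one long side, its underside at the start; z up at the start.
- block_mid (a point): Centre of the setting block, 28 mm from each long side; axes as the block's.
- housing: Housing of the control module: aluminium tray, 100 x 56 x 22 mm high, its rim flat. About 0.16 kg. Origin: centre of its underside. x: along its 100 mm length, y: across its 56 mm width, z up. Either way round is the same.
- cover: Plain ribbed aluminium cover plate of the module, 100 x 56 x 8 mm thick, about 0.12 kg. Origin: centre of its underside. x: along its 100 mm length, y: across its 56 mm width, z up. Either way round is the same.
- weight: Dark steel hold-down weight, about 0.45 kg: disc 52 mm in diameter and 20 mm high, with a round knob on top 30 mm in diameter and 25 mm high (45 mm high in all). Origin: centre of its underside, z up.
- carrier1: Circuit board carrier: flat black plastic frame with a green board let into it, 100 x 56 x 8 mm thick, 35 g; up to four alike, some may be absent. It stacks flat. Origin: centre of its underside. x: along its 100 mm length, y: across its 56 mm width, z up. Either way round is the same.
- carrier2: Circuit board carrier: flat black plastic frame with a green board let into it, 100 x 56 x 8 mm thick, 35 g; up to four alike, some may be absent. It stacks flat. Origin: centre of its underside. x: along its 100 mm length, y: across its 56 mm width, z up. Either way round is the same.
- carrier3: Circuit board carrier: flat black plastic frame with a green board let into it, 100 x 56 x 8 mm thick, 35 g; up to four alike, some may be absent. It stacks flat. Origin: centre of its underside. x: along its 100 mm length, y: across its 56 mm width, z up. Either way round is the same.
- carrier4: Circuit board carrier: flat black plastic frame with a green board let into it, 100 x 56 x 8 mm thick, 35 g; up to four alike, some may be absent. It stacks flat. Origin: centre of its underside. x: along its 100 mm length, y: across its 56 mm width, z up. Either way round is the same.
- tweezers: Steel tweezers lying on the bench, 130 x 9 x 6 mm; a bystander, to be left alone. Origin: on its underside.
- screwdriver: Screwdriver lying on the bench, 170 mm long; a bystander, to be left alone. Origin: on its underside.
- reel: Component reel lying flat, 120 mm in diameter, 12 mm high; a bystander, to be left alone. Origin: on its underside.
- multimeter: Yellow multimeter, 160 x 85 x 35 mm; a bystander, to be left alone. Origin: on its underside.
- paste_jar: Small closed jar, 60 mm in diameter, 55 mm high; a bystander, to be left alone. Origin: on its underside.
- screw_tin: Blue divided tray, 90 x 70 x 30 mm; a bystander, to be left alone. Origin: on its underside.

How it is judged:
By the outcome, as a careful person would: the job done as asked, in the order asked, and still so for the second after the job is handed in, with the robot touching nothing.
Of carrier1, carrier2, carrier3, carrier4 only 2 to 4 are there at a start; the rules pass over those that are not, and their reading is None.
At some moment in a run one of housing, cover, weight, carrier1, carrier2, carrier3, carrier4 may be knocked a few centimetres aside while the robot is not near it.
Once in a run the grip may slacken for a moment while it holds something.
It also fails if it takes over 210 s, if anything falls off the work surface, if the arm or the gripper's body presses on something with over 40 N, if the wrist force passes 120 N, or if a joint passes its speed limit or range.

## Working session

There is one attempt and no reset: what is moved stays moved. The work goes in short steps, Python scripts to look and compute and a tool call to move; the robot and the scene stay as the last step left them, time stands still between calls to the robot, and variables do not carry over. Pictures are saved under pics/ and viewed, at most 14 in all, crops included, and the job is handed in when it is done.

Besides the shell and the picture viewer there is one more tool, called after ">>>" in YAML: its name, and indented under it one key for each argument. arm_command: Moves the arm, as the interface text tells. Its arguments: {"type":"object","properties":{"commands":{"type":"array"},"squeeze":{"type":"number"}},"required":["commands"]}

```bash
mkdir -p pics; cat > h.py <<'E'
import numpy as np, cv2
from bench import robot
def grab(n,save=None):
    p,d=robot.grab_frame(n)
    if save: cv2.imwrite('pics/'+save+'.png',p[:,:,::-1])
    return p,d
def cam(n):
    c=robot.camera_info(n); return np.array(c['camera_matrix']),np.array(c['world_from_camera'])
def cloud(n,d):
    K,T=cam(n); v,u=np.mgrid[:d.shape[0],:d.shape[1]]
    P=np.stack([(u-K[0,2])/K[0,0]*d,(v-K[1,2])/K[1,1]*d,d],-1)
    return P@T[:3,:3].T+T[:3,3]
def find(t,n,f='recognise'):
    K,T=cam(n)
    out=[]
    for r in getattr(robot,f)(t,n):
        p=np.array(r['position']); q=K@p
        out.append((round(r['confidence'],2),np.round(T[:3,:3]@p+T[:3,3],3).tolist(),np.round(q[:2]/q[2]).astype(int).tolist()))
    return out
E
python3 - <<'E'
from h import *
for n in ('top','scene'):
    p,d=grab(n,n+'0'); np.save(n+'0.npy',cloud(n,d)); print(n,cam(n)[1].round(3).tolist())
for t in ['nest','cradle','setting_block','housing','cover','weight','carrier1']:
    print(t,find(t,'top'))
s=robot.observe(); print({k:np.round(v,3).tolist() for k,v in s.items()})
E
```

```text
top [[-0.004, -0.993, 0.117, 0.401], [-1.0, 0.004, -0.003, -0.016], [0.003, -0.117, -0.993, 1.535], [0.0, 0.0, 0.0, 1.0]]
scene [[-0.845, 0.459, -0.273, 0.975], [0.534, 0.722, -0.44, 0.643], [-0.005, -0.518, -0.855, 1.347], [0.0, 0.0, 0.0, 1.0]]
nest [(0.67, [0.476, -0.091, 0.006], [286, 223])]
cradle [(0.58, [0.475, 0.11, 0.009], [223, 223])]
setting_block [(0.77, [0.477, -0.101, 0.06], [290, 221])]
housing [(0.86, [0.572, 0.367, 0.006], [142, 193]), (0.74, [0.768, 0.154, 0.024], [209, 131])]
cover [(0.81, [0.362, 0.32, 0.011], [155, 260]), (0.56, [0.541, -0.344, 0.018], [366, 201])]
weight [(0.7, [0.501, 0.527, 0.011], [90, 215]), (0.66, [0.542, -0.343, 0.021], [367, 201])]
carrier1 [(0.93, [0.381, -0.32, 0.005], [360, 253]), (0.72, [0.678, 0.203, 0.005], [194, 160]), (0.2, [0.473, 0.109, 0.002], [223, 224])]
{'time': 0.45, 'qpos': [-1.275, 0.599, -0.003, 1.599, 0.002, 0.943, -0.08], 'joint_velocities': [-0.0, -0.002, 0.001, -0.002, 0.001, -0.001, 0.0], 'effort': [-0.002, -77.546, 1.561, -25.81, 0.012, 0.003, 0.0], 'tool_pos': [0.264, 0.675, 0.211], 'ee_rot': [0.185, 0.983, -0.0, 0.0], 'wrist_force': [0.799, -0.127, 0.145], 'wrist_torque': [-0.067, 0.029, -0.043], 'gripper_force': 0.0, 'gripper_width': 0.085}
```

View pics/top0.png

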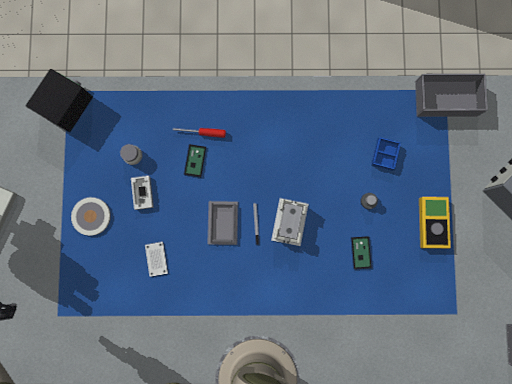

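View pics/scene0.png

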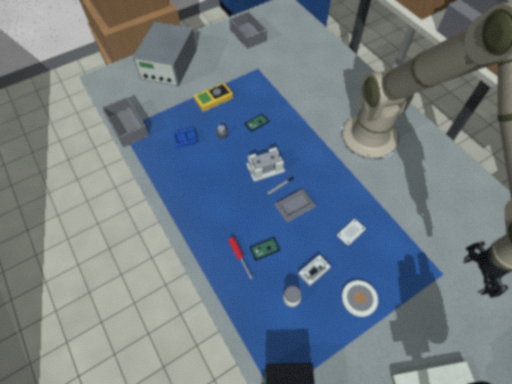

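The top view shows the block in the nest at (290,222), the empty cradle at (223,223), the housing at (142,193), the cover at (156,259) and the weight at (370,201). Two carriers show, at (196,160) and (361,253). Next I'll get precise poses from depth and mask fits.

```bash
cat >> h.py <<'E'
def rect(C,c,zlo,zhi,r=0.075,show=True):
    """min-area rectangle of cloud points near c with height within zlo..zhi"""
    m=(np.hypot(C[...,0]-c[0],C[...,1]-c[1])<r)&(C[...,2]>zlo)&(C[...,2]<zhi)
    m=m.astype(np.uint8)
    n,l,st,_=cv2.connectedComponentsWithStats(m,connectivity=8)
    if n<2: return None
    k=1+np.argmax(st[1:,4]); P=C[l==k]
    (x,y),(w,h),a=cv2.minAreaRect((P[:,:2]*1000).astype(np.float32))
    if w<h: w,h,a=h,w,a+90
    a=(a+90)%180-90
    return dict(c=(round(x,1),round(y,1)),size=(round(w,1),round(h,1)),yaw=round(a,1),mean=(P.mean(0)*1000).round(1).tolist(),z=np.percentile(P[:,2]*1000,[5,50,95]).round(1).tolist(),n=len(P))
E
python3 - <<'E'
from h import *
C=np.load('top0.npy'); S=np.load('scene0.npy')
O=dict(carA=(.381,-.32),carB=(.678,.203),cover=(.362,.32),housing=(.572,.367),weight=(.541,-.344))
for n,A in (('top',C),('scene',S)):
    bench=A[(np.abs(A[...,0]-.6)<.1)&(np.abs(A[...,1])<.02)]; print(n,'bench z',np.percentile(bench[:,2],[5,50,95]).round(4))
    for k,c in O.items(): print(k,rect(A,c,.0045,.06))
    print('nest base',rect(A,(.476,-.095),.0035,.1,.1)); print('nest top',rect(A,(.48,-.1),.055,.1,.1)); 
    print('cradle',rect(A,(.475,.11),.0035,.05,.1)); print('cradle wall',rect(A,(.475,.11),.015,.05,.1))
im=cv2.imread('pics/top0.png')
a=cv2.resize(im[185:265,195:325],None,fx=6,fy=6,interpolation=cv2.INTER_CUBIC)
cv2.imwrite('pics/crop0.png',a)
print(cam('top')[0].round(1).tolist(),cam('scene')[0].round(1).tolist())
E
```

```text
top bench z [-0.0055  0.0004  0.0062]
carA {'c': (381.7, -323.2), 'size': (105.6, 60.6), 'yaw': 2.8, 'mean': [382.6, -322.6, 7.9], 'z': [4.8, 7.4, 12.8], 'n': 369}
carB {'c': (675.7, 201.0), 'size': (103.9, 66.4), 'yaw': -4.5, 'mean': [675.2, 202.0, 8.1], 'z': [4.8, 7.7, 12.7], 'n': 410}
cover {'c': (364.7, 318.3), 'size': (105.7, 61.2), 'yaw': 8.3, 'mean': [364.1, 319.0, 8.8], 'z': [5.1, 8.4, 13.7], 'n': 494}
housing {'c': (572.7, 369.7), 'size': (120.7, 66.5), 'yaw': 5.6, 'mean': [573.3, 367.1, 14.2], 'z': [5.2, 13.0, 24.9], 'n': 530}
weight {'c': (543.7, -352.0), 'size': (55.3, 50.2), 'yaw': 61.4, 'mean': [543.2, -347.6, 26.9], 'z': [8.7, 21.1, 47.5], 'n': 227}
nest base {'c': (478.2, -102.0), 'size': (148.0, 104.2), 'yaw': -14.4, 'mean': [476.6, -98.8, 45.9], 'z': [4.6, 59.9, 68.0], 'n': 1187}
nest top {'c': (478.8, -99.9), 'size': (121.6, 78.0), 'yaw': -11.6, 'mean': [478.4, -99.4, 62.4], 'z': [56.9, 62.3, 68.8], 'n': 795}
cradle {'c': (482.2, 109.3), 'size': (157.0, 105.0), 'yaw': -4.6, 'mean': [476.5, 111.7, 10.6], 'z': [4.0, 8.4, 22.6], 'n': 1065}
cradle wall {'c': (477.6, 11
[... 738 characters left out ...]
48.1, 23.9], 'z': [5.3, 20.4, 48.4], 'n': 142}
nest base {'c': (474.8, -110.0), 'size': (160.6, 146.6), 'yaw': -10.2, 'mean': [488.5, -92.2, 44.0], 'z': [4.9, 57.2, 67.1], 'n': 808}
nest top {'c': (481.2, -102.0), 'size': (123.3, 81.5), 'yaw': -11.8, 'mean': [482.5, -100.8, 62.5], 'z': [57.0, 62.5, 68.1], 'n': 433}
cradle {'c': (481.1, 109.9), 'size': (154.9, 101.5), 'yaw': -2.0, 'mean': [481.1, 111.4, 11.1], 'z': [4.2, 9.2, 22.6], 'n': 645}
cradle wall {'c': (480.2, 109.4), 'size': (122.3, 80.7), 'yaw': -0.8, 'mean': [479.0, 107.8, 19.7], 'z': [15.4, 19.3, 25.2], 'n': 174}
[[483.7, 0.0, 263.9], [0.0, 483.7, 189.3], [0.0, 0.0, 1.0]] [[387.1, 0.0, 258.8], [0.0, 387.1, 184.2], [0.0, 0.0, 1.0]]
```

View pics/crop0.png

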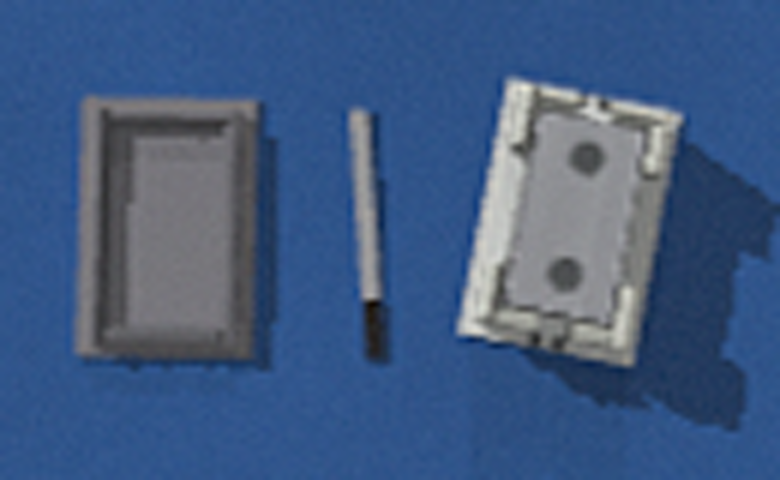

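The crop shows the cradle upright, the tweezers between cradle and nest, and the block in the nest with open long sides. Rect fits give the nest at about (480,-101) mm, yaw -11.7°, and the cradle at about (479,110.5) mm, yaw -1.3°. I'll start the transit to the nest.

>>> arm_command:
  commands:
    - {"angular": [0,0,0.01],"xyz": [0.0127,-0.0456,0],"claw": 1}
    - {"angular": [0,0,0.01],"xyz": [0.0127,-0.0456,0],"claw": 1}
    - {"angular": [0,0,0.01],"xyz": [0.0127,-0.0456,0],"claw": 1}
    - {"angular": [0,0,0.01],"xyz": [0.0127,-0.0456,0],"claw": 1}
    - {"angular": [0,0,0.01],"xyz": [0.0127,-0.0456,0],"claw": 1}
    - {"angular": [0,0,0.01],"xyz": [0.0127,-0.0456,0],"claw": 1}
    - {"angular": [0,0,0.01],"xyz": [0.0127,-0.0456,0],"claw": 1}
    - {"angular": [0,0,0.01],"xyz": [0.0127,-0.0456,0],"claw": 1}
    - {"angular": [0,0,0.01],"xyz": [0.0127,-0.0456,0],"claw": 1}
    - {"angular": [0,0,0.01],"xyz": [0.0127,-0.0456,0],"claw": 1}
    - {"angular": [0,0,0.01],"xyz": [0.0127,-0.0456,0],"claw": 1}
    - {"angular": [0,0,0.01],"xyz": [0.0127,-0.0456,0],"claw": 1}
  squeeze: 100

```text
time: 1.65
tool_pos: [0.4169, 0.1262, 0.2115]
ee_rot: [0.126, 0.992, 0.0, 0.0]
wrist_force: [0.4, 0.4, -1.0]
gripper_width: 0.0854
gripper_force: 0.0
```

>>> arm_command:
  commands:
    - {"angular": [0,0,0.01],"xyz": [0.0127,-0.0456,0],"claw": 1}
    - {"angular": [0,0,0.01],"xyz": [0.0127,-0.0456,0],"claw": 1}
    - {"angular": [0,0,0.01],"xyz": [0.0127,-0.0456,0],"claw": 1}
    - {"angular": [0,0,0.01],"xyz": [0.0127,-0.0456,0],"claw": 1}
    - {"angular": [0,0,0.01],"xyz": [0.0127,-0.0456,0],"claw": 1}
    - {"angular": [0,0,0],"xyz": [0,0,0],"claw": 1}
    - {"angular": [0,0,0],"xyz": [0,0,0],"claw": 1}

```text
time: 2.35
tool_pos: [0.4799, -0.1011, 0.2111]
ee_rot: [0.103, 0.995, -0.0, 0.0]
wrist_force: [-0.6, 0.5, 0.0]
gripper_width: 0.0852
gripper_force: 0.0
```

>>> arm_command:
  commands:
    - {"angular": [0,0,0],"xyz": [0,0,-0.045],"claw": 1}
    - {"angular": [0,0,0],"xyz": [0,0,-0.045],"claw": 1}
    - {"angular": [0,0,0],"xyz": [0,0,-0.035],"claw": 1}
    - {"angular": [0,0,0],"xyz": [0,0,-0.03],"claw": 1}
    - {"angular": [0,0,0],"xyz": [0,0,-0.022],"claw": 1}
    - {"angular": [0,0,0],"xyz": [0,0,0],"claw": 1}
    - {"angular": [0,0,0],"xyz": [0,0,0],"claw": 0}
    - {"angular": [0,0,0],"xyz": [0,0,0],"claw": 0}
    - {"angular": [0,0,0],"xyz": [0,0,0],"claw": 0}
    - {"angular": [0,0,0],"xyz": [0,0,0],"claw": 0}
    - {"angular": [0,0,0],"xyz": [0,0,0],"claw": 0}
    - {"angular": [0,0,0],"xyz": [0,0,0],"claw": 0}

```text
time: 3.55
tool_pos: [0.4804, -0.1011, 0.0368]
ee_rot: [0.102, 0.995, -0.001, 0.002]
wrist_force: [-3.7, -5.0, 20.4]
gripper_width: 0.0504
gripper_force: 100.2
```

>>> arm_command:
  commands:
    - {"angular": [0,0,0],"xyz": [0,0,0.01],"claw": 0}
    - {"angular": [0,0,0],"xyz": [0,0,0.02],"claw": 0}
    - {"angular": [0,0,0],"xyz": [0,0,0.03],"claw": 0}
    - {"angular": [0,0,0],"xyz": [0,0,0.04],"claw": 0}
    - {"angular": [0,0,0],"xyz": [0,0,0.02],"claw": 0}
    - {"angular": [0,0,0],"xyz": [0,0,0.005],"claw": 0}
    - {"angular": [0,0,0],"xyz": [0,0,0],"claw": 0}

```text
time: 4.25
tool_pos: [0.4799, -0.0997, 0.16]
ee_rot: [0.101, 0.995, 0.0, 0.001]
wrist_force: [-0.1, 0.2, -9.4]
gripper_width: 0.0489
gripper_force: 107.0
```

```bash
python3 - <<'E'
from h import *
p,d=grab('scene'); im=p[110:230,190:340,::-1]
cv2.imwrite('pics/s1.png',cv2.resize(im,None,fx=5,fy=5,interpolation=cv2.INTER_CUBIC))
C=cloud('scene',d); print(rect(C,(.48,-.1),.1,.2,.1),find('block_mid','scene','tip_of'))
s=robot.observe(); print(s['gripper_width'],s['wrist_force'],s['wrist_torque'],s['tool_pos'])
E
```

```text
{'c': (482.5, -97.0), 'size': (101.0, 68.3), 'yaw': -12.0, 'mean': [493.6, -88.1, 170.4], 'z': [134.4, 179.2, 189.1], 'n': 444} [(0.58, [0.475, -0.101, 0.16], [267, 144])]
0.049374072280898934 [-0.49588626 -0.49853584 -8.95586587] [ 0.02006596  0.00197295 -0.02930288] [ 0.47909683 -0.09965972  0.15831645]
```

View pics/s1.png

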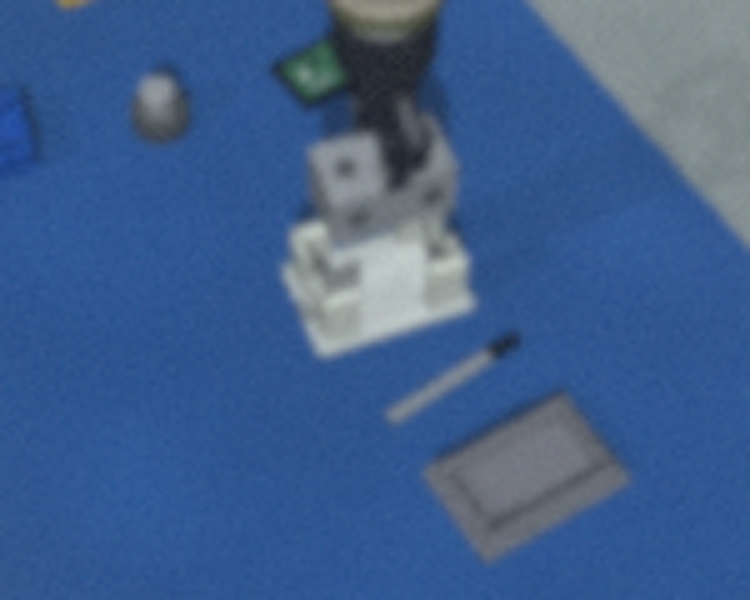

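The block is held level above the nest. Next is the move over the cradle and down to just above the lead-in.

>>> arm_command:
  commands:
    - {"angular": [0,0,0.03],"xyz": [0,0.035,0],"claw": 0}
    - {"angular": [0,0,0.03],"xyz": [0,0.035,0],"claw": 0}
    - {"angular": [0,0,0.03],"xyz": [0,0.035,0],"claw": 0}
    - {"angular": [0,0,0.03],"xyz": [0,0.035,0],"claw": 0}
    - {"angular": [0,0,0.03],"xyz": [0,0.035,0],"claw": 0}
    - {"angular": [0,0,0.03],"xyz": [0,0.035,0],"claw": 0}
    - {"angular": [0,0,0],"xyz": [0,0,-0.03],"claw": 0}
    - {"angular": [0,0,0],"xyz": [0,0,-0.03],"claw": 0}
    - {"angular": [0,0,0],"xyz": [0,0,-0.025],"claw": 0}
    - {"angular": [0,0,0],"xyz": [0,0,-0.015],"claw": 0}
    - {"angular": [0,0,0],"xyz": [0,0,0],"claw": 0}

```text
time: 5.45
tool_pos: [0.478, 0.1096, 0.056]
ee_rot: [0.011, 1.0, -0.001, -0.003]
wrist_force: [0.5, 0.5, -8.8]
gripper_width: 0.0492
gripper_force: 106.4
```

>>> arm_command:
  commands:
    - {"angular": [0,0,0],"xyz": [0,0,-0.006],"claw": 0}
    - {"angular": [0,0,0],"xyz": [0,0,-0.005],"claw": 0}
    - {"angular": [0,0,0],"xyz": [0,0,-0.004],"claw": 0}
    - {"angular": [0,0,0],"xyz": [0,0,0],"claw": 0}

```text
time: 5.85
tool_pos: [0.4789, 0.11, 0.044]
ee_rot: [0.011, 1.0, -0.0, -0.001]
wrist_force: [-3.8, 0.4, -4.2]
gripper_width: 0.0492
gripper_force: 108.6
```

>>> arm_command:
  commands:
    - {"angular": [0,0,0],"xyz": [0,0,-0.003],"claw": 0}
    - {"angular": [0,0,0],"xyz": [0,0,-0.003],"claw": 0}
    - {"angular": [0,0,0],"xyz": [0,0,-0.002],"claw": 0}
    - {"angular": [0,0,0],"xyz": [0,0,0],"claw": 0}

```text
time: 6.25
tool_pos: [0.4802, 0.1103, 0.0372]
ee_rot: [0.011, 1.0, 0.0, 0.001]
wrist_force: [-4.8, 1.0, 10.7]
gripper_width: 0.0496
gripper_force: 115.9
```

>>> arm_command:
  commands:
    - {"angular": [0,0,0],"xyz": [0,0,0],"claw": 1}
    - {"angular": [0,0,0],"xyz": [0,0,0],"claw": 1}
    - {"angular": [0,0,0],"xyz": [0,0,0],"claw": 1}
    - {"angular": [0,0,0],"xyz": [0,0,0],"claw": 1}
    - {"angular": [0,0,0],"xyz": [0,0,0.03],"claw": 1}
    - {"angular": [0,0,0],"xyz": [0,0,0.04],"claw": 1}
    - {"angular": [0,0,0],"xyz": [0,0,0.04],"claw": 1}
    - {"angular": [0,0,0],"xyz": [0.01,0.049,0],"claw": 1}
    - {"angular": [0,0,0],"xyz": [0.01,0.049,0],"claw": 1}
    - {"angular": [0,0,0],"xyz": [0.01,0.049,0],"claw": 1}
    - {"angular": [0,0,0],"xyz": [0.01,0.049,0],"claw": 1}

```text
time: 7.35
tool_pos: [0.5203, 0.3079, 0.1464]
ee_rot: [0.012, 1.0, 0.0, 0.0]
wrist_force: [0.9, -1.0, 0.4]
gripper_width: 0.0856
gripper_force: 0.0
```

```bash
cat >> h.py <<'E'
def fit(n,p,c,z,L=.1,W=.056,r=.085,d=None):
    """known rectangle L x W fitted to the not-blue mask around c, pixels projected on the plane at height z"""
    from scipy.optimize import minimize
    K,T=cam(n); f=4
    big=cv2.resize(p,None,fx=f,fy=f,interpolation=cv2.INTER_LINEAR).astype(float)
    v,u=np.mgrid[:big.shape[0],:big.shape[1]]; u=(u+.5)/f-.5; v=(v+.5)/f-.5
    R=np.stack([(u-K[0,2])/K[0,0],(v-K[1,2])/K[1,1],np.ones_like(u)],-1)@T[:3,:3].T
    P=T[:3,3]+R*((z-T[2,3])/R[...,2])[...,None]
    near=np.hypot(P[...,0]-c[0],P[...,1]-c[1])<r
    Q=P[near][:,:2]; col=big[near]
    blue=(col[:,2]-col[:,0])/(col.sum(1)+1); m=blue<0.2*1.0
    def cost(q,s=.0008):
        k=np.cos(q[2]),np.sin(q[2]); dx=Q-q[:2]
        a=np.abs(dx@[k[0],k[1]])-L/2; b=np.abs(dx@[-k[1],k[0]])-W/2
        t=1/(1+np.exp(np.clip(np.maximum(a,b)/s,-50,50))); return ((t-m)**2).mean()
    best=None
    for y0 in np.radians(np.arange(-90,90,20)):
        o=minimize(cost,[*c,y0],method='Nelder-Mead',options=dict(initial_simplex=[[*c,y0],[c[0]+.01,c[1],y0],[c[0],c[1]+.01,y0],[*c,y0+.2]]))
        if best is None or o.fun<best.fun: best=o
    a=(np.degrees(best.x[2])+90)%180-90
    return np.round(best.x[:2]*1000,1).tolist(),round(a,1),round(best.fun,4)
E
python3 - <<'E'
from h import *
O=dict(carA=(.382,-.322,.008),carB=(.678,.2,.008),cover=(.365,.318,.008),housing=(.573,.367,.022))
for n in ('top','scene'):
    p,d=grab(n); C=cloud(n,d)
    if n=='top': cv2.imwrite('pics/t1.png',cv2.resize(p[110:270,130:310,::-1],None,fx=4,fy=4,interpolation=cv2.INTER_CUBIC))
    print(n,'block',rect(C,(.479,.11),.05,.1,.1))
    for k,c in O.items(): print(k,fit(n,p,c[:2],c[2]),rect(C,c,.015,.05)['c'] if k=='housing' else '')
print(robot.observe()['tool_pos'])
E
```

```text
top block {'c': (479.2, 113.6), 'size': (97.8, 55.7), 'yaw': -0.3, 'mean': [478.3, 113.0, 61.6], 'z': [56.3, 61.7, 66.9], 'n': 613}
carA ([381.9, -324.3], np.float64(3.3), np.float64(0.0058)) 
carB ([676.2, 200.3], np.float64(-8.8), np.float64(0.0085)) 
cover ([346.3, 338.3], np.float64(-79.8), np.float64(0.3306)) 
housing ([548.3, 395.7], np.float64(40.5), np.float64(0.4243)) (613.4, 355.6)
scene block {'c': (481.9, 110.6), 'size': (100.7, 59.4), 'yaw': -0.1, 'mean': [483.7, 112.5, 61.5], 'z': [56.1, 61.6, 66.5], 'n': 375}
carA ([381.9, -326.3], np.float64(3.5), np.float64(0.0343)) 
carB ([675.8, 198.4], np.float64(-8.8), np.float64(0.0392)) 
cover ([368.6, 317.6], np.float64(8.7), np.float64(0.2535)) 
housing ([578.5, 367.0], np.float64(7.8), np.float64(0.0762)) (575.7, 364.6)
[0.52002134 0.31453247 0.14594155]
```

View pics/t1.png

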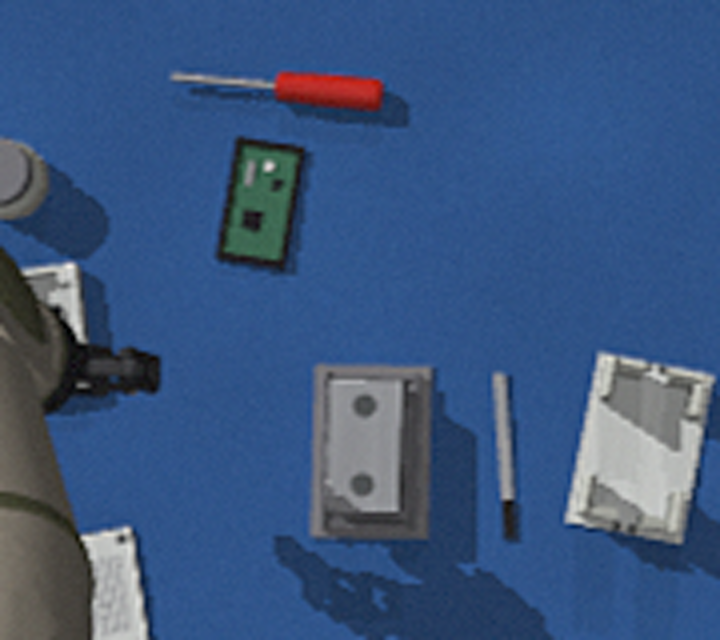

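The block's top is at 62 mm, so it is fully home in the cradle, and the nest is empty. The arm hides the housing and cover, so I'll fit them from the first pictures.

```bash
python3 - <<'E'
from h import *
O=dict(cover=(.365,.318,.008),housing=(.573,.367,.022),carA=(.382,-.322,.008),carB=(.678,.2,.008))
for n in ('top','scene'):
    p=cv2.imread(f'pics/{n}0.png')[:,:,::-1]; C=np.load(n+'0.npy')
    for k,c in O.items(): print(n,k,fit(n,p,c[:2],c[2],r=.07),fit(n,p,c[:2],c[2],r=.085))
    print(rect(C,(.573,.367),.016,.05),rect(C,(.69,.4),.04,.08))
E
```

```text
top cover ([365.1, 318.0], np.float64(10.0), np.float64(0.0266)) ([365.1, 318.0], np.float64(10.0), np.float64(0.018))
top housing ([572.7, 364.5], np.float64(7.9), np.float64(0.0525)) ([572.7, 364.5], np.float64(7.9), np.float64(0.0356))
top carA ([381.9, -324.3], np.float64(3.3), np.float64(0.0083)) ([381.9, -324.3], np.float64(3.3), np.float64(0.0056))
top carB ([676.2, 200.3], np.float64(-8.9), np.float64(0.0089)) ([676.2, 200.3], np.float64(-8.9), np.float64(0.0085))
{'c': (572.5, 367.2), 'size': (100.4, 57.9), 'yaw': 7.7, 'mean': [572.4, 367.0, 21.8], 'z': [16.7, 21.7, 27.2], 'n': 205} {'c': (693.8, 401.2), 'size': (52.4, 52.0), 'yaw': -75.6, 'mean': [692.9, 400.4, 54.8], 'z': [47.8, 55.0, 60.9], 'n': 242}
scene cover ([367.9, 318.0], np.float64(9.7), np.float64(0.0863)) ([367.9, 318.0], np.float64(9.7), np.float64(0.0585))
scene housing ([578.5, 367.1], np.float64(7.0), np.float64(0.1126)) ([578.5, 367.1], np.float64(7.0), np.float64(0.0763))
scene carA ([381.5, -326.6], np.float64(3.8), np.float64(0.0519)) ([381.5, -326.6], np.float64(3.8), np.float64(0.0351))
scene carB ([676.1, 198.3], np.float64(-8.9), np.float64(0.0481)) ([676.1, 198.3], np.float64(-8.9), np.float64(0.0385))
{'c': (575.1, 364.5), 'size': (102.6, 56.6), 'yaw': 7.0, 'mean': [574.8, 365.7, 21.1], 'z': [17.2, 21.0, 25.4], 'n': 170} {'c': (697.2, 399.6), 'size': (51.0, 50.4), 'yaw': 75.2, 'mean': [697.7, 400.5, 54.1], 'z': [48.7, 54.6, 58.3], 'n': 208}
```

>>> arm_command:
  commands:
    - {"angular": [0,0,0.08],"xyz": [0.027,0.026,0],"claw": 1}
    - {"angular": [0,0,0.08],"xyz": [0.027,0.026,0],"claw": 1}
    - {"angular": [0,0,0],"xyz": [0,0,-0.045],"claw": 1}
    - {"angular": [0,0,0],"xyz": [0,0,-0.04],"claw": 1}
    - {"angular": [0,0,0],"xyz": [0,0,-0.03],"claw": 1}
    - {"angular": [0,0,0],"xyz": [0,0,-0.015],"claw": 1}
    - {"angular": [0,0,0],"xyz": [0,0,-0.006],"claw": 1}
    - {"angular": [0,0,0],"xyz": [0,0,0],"claw": 1}
    - {"angular": [0,0,0],"xyz": [0,0,0],"claw": 0.5}
    - {"angular": [0,0,0],"xyz": [0,0,0],"claw": 0}
    - {"angular": [0,0,0],"xyz": [0,0,0],"claw": 0}
    - {"angular": [0,0,0],"xyz": [0,0,0],"claw": 0}
  squeeze: 60

```text
time: 8.65
tool_pos: [0.5743, 0.3581, 0.0109]
ee_rot: [-0.069, 0.998, 0.0, 0.001]
wrist_force: [0.5, -0.6, -0.4]
gripper_width: 0.0282
gripper_force: 0.0
```

>>> arm_command:
  commands:
    - {"angular": [0,0,0],"xyz": [0,0,0],"claw": 0}
    - {"angular": [0,0,0],"xyz": [0,0,0],"claw": 0}

```text
time: 8.85
tool_pos: [0.574, 0.358, 0.0102]
ee_rot: [-0.069, 0.998, 0.0, 0.0]
wrist_force: [0.7, -0.2, -0.3]
gripper_width: 0.0003
gripper_force: 0.0
```

```bash
python3 - <<'E'
from h import *
p,d=grab('scene'); im=p[200:330,220:390,::-1]
cv2.imwrite('pics/s2.png',cv2.resize(im,None,fx=4,fy=4,interpolation=cv2.INTER_CUBIC))
print(find('housing','scene')); print(robot.observe()['tool_pos'])
grab('top','t2'); print(find('housing','top'))
E
```

```text
[(0.63, [0.598, 0.372, 0.015], [310, 275])]
[0.57395757 0.35794425 0.01008607]
[(0.77, [0.55, 0.357, 0.004], [145, 200]), (0.23, [0.541, -0.344, 0.019], [367, 201])]
```

View pics/s2.png

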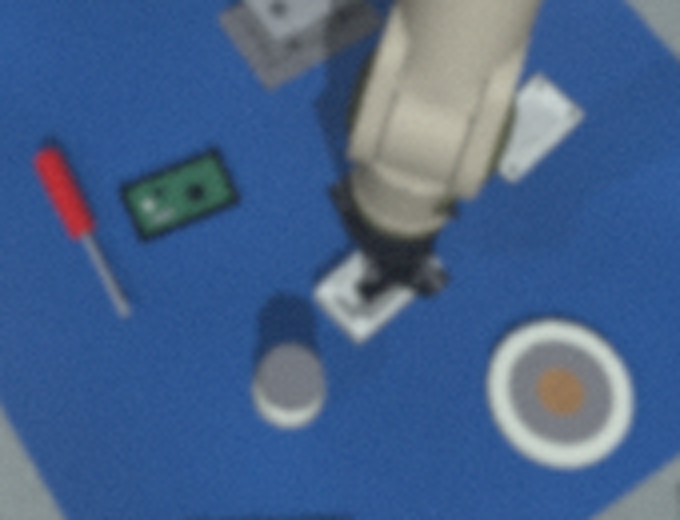

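>>> arm_command:
  commands:
    - {"angular": [0,0,0],"xyz": [0,0,0.03],"claw": 0}
    - {"angular": [0,0,0],"xyz": [0,0,0.045],"claw": 1}
    - {"angular": [0,0,0],"xyz": [0,0,0.045],"claw": 1}
    - {"angular": [0,0,0],"xyz": [0,-0.05,0],"claw": 1}
    - {"angular": [0,0,0],"xyz": [0,-0.05,0],"claw": 1}
    - {"angular": [0,0,0],"xyz": [0,-0.05,0],"claw": 1}
    - {"angular": [0,0,0],"xyz": [0,-0.05,0],"claw": 1}
    - {"angular": [0,0,0],"xyz": [0,-0.05,0],"claw": 1}

```text
time: 9.85
tool_pos: [0.5737, 0.1061, 0.1303]
ee_rot: [-0.069, 0.998, -0.0, 0.0]
wrist_force: [1.1, -0.1, 0.7]
gripper_width: 0.0854
gripper_force: 0.0
```

```bash
python3 - <<'E'
from h import *
K,T=cam('scene'); Ti=np.linalg.inv(T)
q=K@(Ti[:3,:3]@[.574,.358,.01]+Ti[:3,3]); print('tcp px',q[:2]/q[2])
for n in ('top','scene'):
    p,d=grab(n,n+'3'); C=cloud(n,d)
    print(n,rect(C,(.573,.367),.015,.05,.09),fit(n,p,(.573,.367),.022),find('housing',n))
a=cv2.imread('pics/scene3.png')[220:310,270:400]; 
cv2.imwrite('pics/s3.png',cv2.resize(a,None,fx=5,fy=5,interpolation=cv2.INTER_CUBIC)); print(robot.observe()['tool_pos'])
E
```

```text
tcp px [312.95529737 268.98368954]
top {'c': (572.5, 367.0), 'size': (100.5, 58.1), 'yaw': 7.7, 'mean': [572.6, 366.1, 21.7], 'z': [16.1, 21.5, 28.1], 'n': 212} ([572.8, 364.6], np.float64(8.0), np.float64(0.0356)) [(0.79, [0.573, 0.368, 0.006], [142, 193]), (0.43, [0.503, 0.528, 0.014], [90, 215])]
scene {'c': (575.4, 364.3), 'size': (101.2, 56.9), 'yaw': 7.6, 'mean': [577.8, 365.7, 21.3], 'z': [16.3, 21.4, 25.9], 'n': 177} ([578.5, 367.0], np.float64(7.8), np.float64(0.0756)) [(0.76, [0.576, 0.368, 0.009], [314, 272]), (0.45, [0.533, -0.125, 0.013], [251, 168])]
[0.57418492 0.10623712 0.13025438]
```

View pics/s3.png

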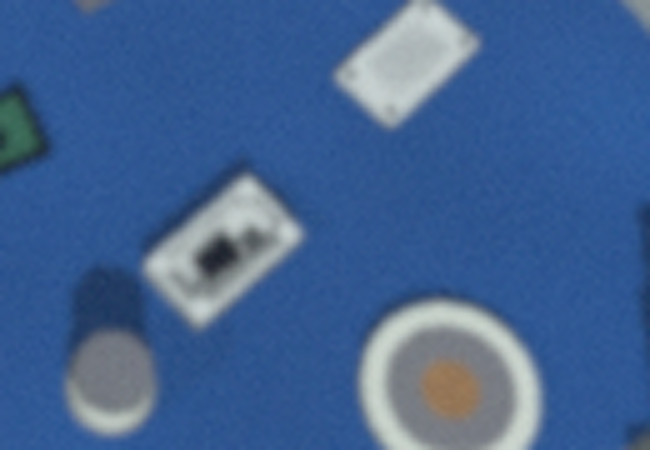

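The housing is unmoved at (574,366), so the fingers closed above it. I'll measure where the fingertips really are.

```bash
python3 - <<'E'
from h import *
print('tips_ahead',robot.tips_ahead,[a for a in dir(robot) if a[0]!='_'])
for n in ('scene','top'):
    p,d=robot.grab_frame(n); C=cloud(n,d)
    m=(np.hypot(C[...,0]-.574,C[...,1]-.106)<.075)&(C[...,2]>.07); P=C[m]*1000
    print(n,len(P)); print(P[np.argsort(P[:,2])][:40:2].round(0).astype(int).tolist())
E
```

```text
tips_ahead 0.008 ['PlanningError', 'camera_info', 'grab_frame', 'job_done', 'observe', 'recognise', 'tip_of', 'tips_ahead']
scene 3822
[[576, 62, 164], [585, 64, 167], [581, 153, 169], [579, 156, 172], [590, 65, 173], [594, 64, 175], [581, 63, 176], [576, 157, 178], [576, 162, 178], [581, 151, 181], [591, 66, 182], [581, 63, 183], [593, 62, 186], [592, 54, 186], [575, 160, 189], [591, 66, 189], [581, 157, 190], [581, 150, 193], [590, 65, 194], [592, 61, 197]]
top 2161
[[570, 62, 170], [570, 64, 193], [580, 69, 199], [568, 60, 206], [573, 54, 211], [584, 38, 212], [576, 62, 212], [575, 65, 213], [578, 65, 215], [589, 40, 216], [581, 62, 216], [569, 59, 217], [569, 62, 218], [572, 56, 220], [585, 40, 221], [571, 43, 222], [580, 37, 223], [571, 62, 223], [593, 40, 224], [579, 70, 225]]
```

>>> arm_command:
  commands:
    - {"angular": [0,0,0],"xyz": [0,0.0435,0],"claw": 1}
    - {"angular": [0,0,0],"xyz": [0,0.0435,0],"claw": 1}
    - {"angular": [0,0,0],"xyz": [0,0.0435,0],"claw": 1}
    - {"angular": [0,0,0],"xyz": [0,0.0435,0],"claw": 1}
    - {"angular": [0,0,0],"xyz": [0,0.0435,0],"claw": 1}
    - {"angular": [0,0,0],"xyz": [0,0.0435,0],"claw": 1}
    - {"angular": [0,0,0],"xyz": [0,0,-0.04],"claw": 1}
    - {"angular": [0,0,0],"xyz": [0,0,-0.04],"claw": 1}
    - {"angular": [0,0,0],"xyz": [0,0,-0.03],"claw": 1}
    - {"angular": [0,0,0],"xyz": [0,0,-0.01],"claw": 1}
    - {"angular": [0,0,0],"xyz": [0,0,0],"claw": 1}

```text
time: 11.25
tool_pos: [0.5724, 0.37, 0.0086]
ee_rot: [-0.07, 0.998, -0.001, -0.001]
wrist_force: [0.1, -0.1, 0.8]
gripper_width: 0.0852
gripper_force: 0.0
```

>>> arm_command:
  commands:
    - {"angular": [0,0,0],"xyz": [0,0,-0.003],"claw": 1}
    - {"angular": [0,0,0],"xyz": [0,0,-0.003],"claw": 1}
    - {"angular": [0,0,0],"xyz": [0,0,0],"claw": 1}

```text
time: 11.55
tool_pos: [0.5745, 0.3693, 0.0052]
ee_rot: [-0.069, 0.998, 0.0, 0.001]
wrist_force: [0.1, -0.1, 0.5]
gripper_width: 0.0853
gripper_force: 0.0
```

```bash
python3 - <<'E'
from h import *
p,d=grab('scene'); im=p[225:315,265:365,::-1]
cv2.imwrite('pics/s4.png',cv2.resize(im,None,fx=6,fy=6,interpolation=cv2.INTER_CUBIC))
E
```

```text
(no output)
```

View pics/s4.png

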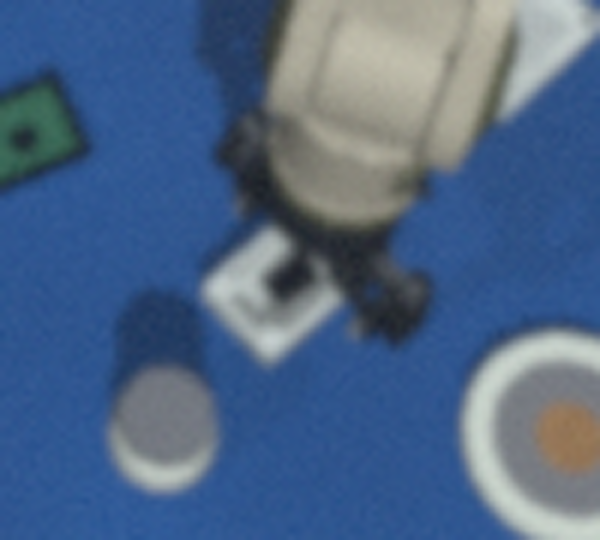

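>>> arm_command:
  commands:
    - {"angular": [0,0,0],"xyz": [0,0,-0.003],"claw": 1}
    - {"angular": [0,0,0],"xyz": [0,0,-0.003],"claw": 1}
    - {"angular": [0,0,0],"xyz": [0,0,-0.002],"claw": 1}
    - {"angular": [0,0,0],"xyz": [0,0,0],"claw": 1}

```text
time: 12.0
tool_pos: [0.5738, 0.3688, -0.0044]
ee_rot: [-0.069, 0.998, -0.0, -0.0]
wrist_force: [-0.5, 0.2, -0.3]
gripper_width: 0.0854
gripper_force: 0.0
```

```bash
python3 - <<'E'
from h import *
s=robot.observe(); t=s['tool_pos']; print(t,s['wrist_force'])
yv=np.array([-np.sin(np.radians(7.9)),np.cos(np.radians(7.9))]); xv=np.array([yv[1],-yv[0]])
for n in ('scene','top'):
    p,d=robot.grab_frame(n); C=cloud(n,d); D=(C[...,:2]-t[:2]); a=D@xv*1000; b=D@yv*1000
    m=(np.abs(a)<16)&(np.abs(b)<62)&(np.abs(b)>36)&(C[...,2]<.1)
    o=np.argsort(C[m][:,2]); R=np.c_[a[m],b[m],C[m][:,2]*1000][o].round(0).astype(int); print(n,len(R)); print(R[::max(1,len(R)//40)].tolist())
E
```

```text
[ 0.57375028  0.36877737 -0.00436769] [-0.47755834  0.16026308 -0.3329932 ]
scene 171
[[-9, -47, -8], [11, 40, -4], [14, 47, -3], [14, 42, -3], [8, 61, -2], [-7, 51, -2], [7, 45, -1], [-9, -48, -1], [2, -42, 0], [-9, -38, 0], [-1, 61, 0], [5, -54, 0], [-11, 51, 0], [10, 43, 1], [12, 50, 1], [10, 47, 2], [15, 57, 2], [-3, -42, 3], [10, 52, 3], [4, -56, 5], [5, -43, 35], [9, -55, 38], [13, 47, 43], [12, -48, 46], [8, 55, 51], [14, -43, 61], [14, 53, 68], [15, 48, 71], [-2, 46, 74], [14, 51, 76], [4, -50, 78], [5, -55, 80], [0, -55, 81], [8, -52, 82], [13, 50, 82], [6, -59, 83], [14, -46, 84], [15, -50, 87], [1, 41, 90], [2, 37, 92], [7, 42, 93], [16, 40, 95], [13, -39, 97]]
top 78
[[-10, -45, -9], [-4, -50, -8], [-5, -56, -7], [7, -58, -6], [0, -44, -6], [-6, -60, -5], [-11, -50, -4], [1, -57, -4], [-7, -44, -3], [-7, -41, -3], [-15, -53, -3], [-16, -59, -3], [-5, -54, -3], [3, -61, -2], [4, -58, -2], [-3, -61, -2], [-13, -40, -2], [10, -56, -1], [-10, -41, -1], [-5, -48, -1], [-4, -41, -1], [7, -55, -1], [-3, -58, -1], [-8, -47, -1], [-7, -38, -1], [-16, -56, 0], [0, -61, 0], [-15, -50, 1], [-9, -54, 1], [-3, -55, 1], [-10, -38, 1], [9, -60, 1], [-10, -60, 1], [-14, -44, 1], [-13, -60, 1], [-5, -45, 2], [-2, -52, 2], [-11, -44, 2], [13, -57, 3], [-14, -38, 3], [-13, -54, 3], [-2, -49, 3], [-10, -58, 4], [12, -60, 4], [3, -56, 5], [16, -58, 5], [15, -61, 5], [-13, -58, 5], [-15, -48, 6], [-9, -52, 6], [-9, -46, 38], [-7, -50, 40], [-7, -48, 45], [-10, -46, 49], [-11, -44, 55], [-13, -44, 72], [-11, -52, 77], [-7, -46, 77], [-8, -44, 82], [-12, -50, 84], [-11, -44, 84], [-9, -51, 85], [-8, -42, 86], [-12, -48, 86], [-11, -39, 88], [-14, -39, 90], [-8, -40, 90], [14, -37, 91], [-12, -43, 91], [-11, -37, 93], [-8, -38, 94], [-11, -56, 94], [-11, -59, 95], [-2, -39, 96], [-14, -38, 96], [-6, -39, 98], [-2, -36, 98], [15, -39, 99]]
```

The fingertips really sit about 38 mm above the reported TCP when open, so the reported TCP is offset. I'll step down to bench contact to calibrate.

>>> arm_command:
  commands:
    - {"angular": [0,0,0],"xyz": [0,0,-0.004],"claw": 1}
    - {"angular": [0,0,0],"xyz": [0,0,-0.004],"claw": 1}
    - {"angular": [0,0,0],"xyz": [0,0,-0.004],"claw": 1}
    - {"angular": [0,0,0],"xyz": [0,0,0],"claw": 1}

```text
time: 12.5
tool_pos: [0.5735, 0.3687, -0.0168]
ee_rot: [-0.069, 0.998, -0.0, -0.0]
wrist_force: [0.0, 0.4, -0.3]
gripper_width: 0.0853
gripper_force: 0.0
```

>>> arm_command:
  commands:
    - {"angular": [0,0,0],"xyz": [0,0,-0.003],"claw": 0.72}
    - {"angular": [0,0,0],"xyz": [0,0,0],"claw": 0.72}
    - {"angular": [0,0,0],"xyz": [0,0,0],"claw": 0.72}

```text
time: 12.8
tool_pos: [0.574, 0.3686, -0.019]
ee_rot: [-0.068, 0.998, -0.0, -0.0]
wrist_force: [-0.5, 0.3, -0.5]
gripper_width: 0.0616
gripper_force: 0.3
```

>>> arm_command:
  commands:
    - {"angular": [0,0,0],"xyz": [0,0,0],"claw": 0}
    - {"angular": [0,0,0],"xyz": [0,0,0],"claw": 0}
    - {"angular": [0,0,0],"xyz": [0,0,0],"claw": 0}
    - {"angular": [0,0,0],"xyz": [0,0,0],"claw": 0}

```text
time: 13.2
tool_pos: [0.5742, 0.3689, -0.0185]
ee_rot: [-0.069, 0.998, 0.0, 0.0]
wrist_force: [-0.5, -2.3, 6.2]
gripper_width: 0.0548
gripper_force: 65.0
```

>>> arm_command:
  commands:
    - {"angular": [0,0,0],"xyz": [0,0,0.02],"claw": 0}
    - {"angular": [0,0,0],"xyz": [0,0,0.03],"claw": 0}
    - {"angular": [0,0,0],"xyz": [0,0,0.035],"claw": 0}
    - {"angular": [0,0,0],"xyz": [0,0,0.035],"claw": 0}
    - {"angular": [0,0,-0.034],"xyz": [-0.0094,-0.047,0],"claw": 0}
    - {"angular": [0,0,-0.034],"xyz": [-0.0094,-0.047,0],"claw": 0}
    - {"angular": [0,0,-0.034],"xyz": [-0.0094,-0.047,0],"claw": 0}
    - {"angular": [0,0,-0.034],"xyz": [-0.0094,-0.047,0],"claw": 0}
    - {"angular": [0,0,-0.034],"xyz": [-0.0094,-0.047,0],"claw": 0}
    - {"angular": [0,0,-0.034],"xyz": [-0.0094,-0.047,0],"claw": 0}
    - {"angular": [0,0,-0.034],"xyz": [-0.0094,-0.047,0],"claw": 0}
    - {"angular": [0,0,-0.034],"xyz": [-0.0094,-0.047,0],"claw": 0}

```text
time: 14.4
tool_pos: [0.4982, -0.0085, 0.101]
ee_rot: [0.068, 0.998, 0.0, 0.0]
wrist_force: [1.1, -0.8, -1.6]
gripper_width: 0.0546
gripper_force: 64.2
```

>>> arm_command:
  commands:
    - {"angular": [0,0,-0.034],"xyz": [-0.0094,-0.047,0],"claw": 0}
    - {"angular": [0,0,-0.034],"xyz": [-0.0094,-0.047,0],"claw": 0}
    - {"angular": [0,0,0],"xyz": [0,0,0],"claw": 0}
    - {"angular": [0,0,0],"xyz": [0,0,0],"claw": 0}

```text
time: 14.8
tool_pos: [0.4797, -0.1022, 0.101]
ee_rot: [0.103, 0.995, 0.0, 0.0]
wrist_force: [-0.8, 1.4, -1.7]
gripper_width: 0.0545
gripper_force: 64.2
```

```bash
python3 - <<'E'
from h import *
s=robot.observe(); print(np.round(s['tool_pos'],4),np.round(s['ee_rot'],3),s['gripper_width'],s['wrist_force'].round(1) if hasattr(s['wrist_force'],'round') else s['wrist_force'],s['wrist_torque'])
p,d=grab('scene'); cv2.imwrite('pics/s5.png',cv2.resize(p[120:220,210:330,::-1],None,fx=5,fy=5,interpolation=cv2.INTER_CUBIC))
C=cloud('scene',d); print(rect(C,(.48,-.1),.125,.16,.1),find('housing','scene','tip_of'))
pt,dt=grab('top'); Ct=cloud('top',dt); print(rect(Ct,(.48,-.1),.125,.16,.1))
m=(np.abs(Ct[...,0]-.48)<.2)
E
```

```text
[ 0.4797 -0.1022  0.101 ] [0.103 0.995 0.    0.   ] 0.054526246985235755 [-0.8  1.4 -1.7] [0.02532873 0.05507976 0.05504603]
{'c': (505.6, -100.8), 'size': (74.8, 53.1), 'yaw': 80.2, 'mean': [506.6, -105.0, 136.3], 'z': [126.0, 136.1, 147.7], 'n': 174} [(0.59, [0.483, -0.104, 0.123], [265, 150]), (0.52, [0.505, 0.527, -0.001], [358, 300])]
None
```

View pics/s5.png

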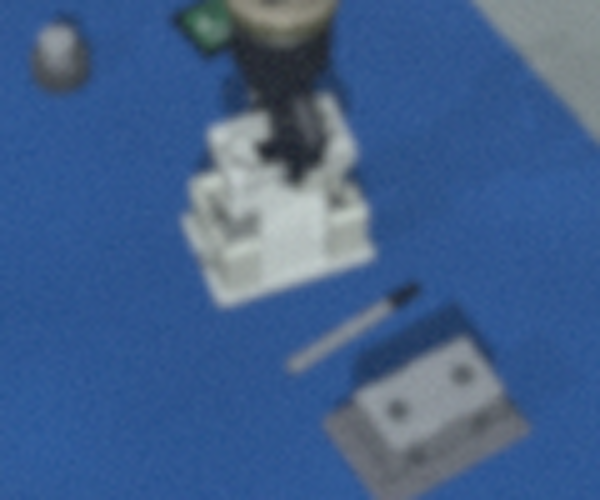

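>>> arm_command:
  commands:
    - {"angular": [0,0,0],"xyz": [0,0.0015,-0.025],"claw": 0}
    - {"angular": [0,0,0],"xyz": [0,0,-0.02],"claw": 0}
    - {"angular": [0,0,0],"xyz": [0,0,-0.01],"claw": 0}
    - {"angular": [0,0,0],"xyz": [0,0,-0.008],"claw": 0}
    - {"angular": [0,0,0],"xyz": [0,0,-0.005],"claw": 0}
    - {"angular": [0,0,0],"xyz": [0,0,0],"claw": 0}

```text
time: 15.55
tool_pos: [0.4797, -0.1013, 0.0328]
ee_rot: [0.102, 0.995, -0.001, -0.0]
wrist_force: [-1.7, -11.6, -9.0]
gripper_width: 0.0547
gripper_force: 65.8
```

>>> arm_command:
  commands:
    - {"angular": [0,0,0],"xyz": [0,0,-0.006],"claw": 0}
    - {"angular": [0,0,0],"xyz": [0,0,-0.006],"claw": 0}
    - {"angular": [0,0,0],"xyz": [0,0,0],"claw": 0}

```text
time: 15.85
tool_pos: [0.4799, -0.1013, 0.0209]
ee_rot: [0.102, 0.995, -0.001, -0.0]
wrist_force: [-0.9, -11.7, -7.9]
gripper_width: 0.0547
gripper_force: 65.8
```

>>> arm_command:
  commands:
    - {"angular": [0,0,0],"xyz": [0,-0.0025,0],"claw": 0}
    - {"angular": [0,0,0],"xyz": [0,0,-0.008],"claw": 0}
    - {"angular": [0,0,0],"xyz": [0,0,-0.008],"claw": 0}
    - {"angular": [0,0,0],"xyz": [0,0,-0.008],"claw": 0}
    - {"angular": [0,0,0],"xyz": [0,0,0],"claw": 0}

```text
time: 16.35
tool_pos: [0.4796, -0.1015, -0.0042]
ee_rot: [0.101, 0.995, 0.0, -0.001]
wrist_force: [-0.1, 0.2, -1.5]
gripper_width: 0.0545
gripper_force: 66.9
```

>>> arm_command:
  commands:
    - {"angular": [0,0,0],"xyz": [0,0,-0.004],"claw": 0}
    - {"angular": [0,0,0],"xyz": [0,0,-0.004],"claw": 0}
    - {"angular": [0,0,0],"xyz": [0,0,-0.002],"claw": 0}
    - {"angular": [0,0,0],"xyz": [0,0,0],"claw": 0}

```text
time: 16.75
tool_pos: [0.4799, -0.1018, -0.0127]
ee_rot: [0.101, 0.995, 0.0, 0.0]
wrist_force: [-0.4, 1.7, 3.4]
gripper_width: 0.0547
gripper_force: 67.3
```

>>> arm_command:
  commands:
    - {"angular": [0,0,0],"xyz": [0,0,0],"claw": 1}
    - {"angular": [0,0,0],"xyz": [0,0,0],"claw": 1}
    - {"angular": [0,0,0],"xyz": [0,0,0],"claw": 1}
    - {"angular": [0,0,0],"xyz": [0,0,0.02],"claw": 1}
    - {"angular": [0,0,0],"xyz": [0,0,0.04],"claw": 1}
    - {"angular": [0,0,0],"xyz": [0,0,0.05],"claw": 1}
    - {"angular": [0,0,0],"xyz": [-0.022,-0.045,0],"claw": 1}
    - {"angular": [0,0,0],"xyz": [-0.022,-0.045,0],"claw": 1}

```text
time: 17.55
tool_pos: [0.4375, -0.1918, 0.0988]
ee_rot: [0.099, 0.995, -0.0, 0.002]
wrist_force: [0.3, -0.5, -0.2]
gripper_width: 0.0853
gripper_force: 0.0
```

```bash
python3 - <<'E'
from h import *
for n in ('top','scene'):
    p,d=grab(n,n+'6'); C=cloud(n,d)
    print(n,'housing',rect(C,(.48,-.1),.018,.035,.05),'guides',rect(C,(.48,-.1),.055,.09,.09))
    print(fit(n,p,(.382,-.324),.008),find('carrier1',n),find('housing',n)[:1])
print(robot.observe()['tool_pos'])
a=cv2.imread('pics/top6.png')[180:270,250:390]; b=cv2.imread('pics/scene6.png')[130:190,220:313]
f=lambda i:cv2.resize(i,(700,int(i.shape[0]*700/i.shape[1])),interpolation=cv2.INTER_CUBIC)[:300]
cv2.imwrite('pics/c6.png',np.vstack([f(a)[100:],f(b)]))
E
```

```text
top housing {'c': (479.2, -98.6), 'size': (97.3, 62.6), 'yaw': -11.7, 'mean': [483.6, -100.5, 27.2], 'z': [20.4, 27.7, 32.9], 'n': 166} guides {'c': (439.2, -66.3), 'size': (30.5, 28.4), 'yaw': -11.5, 'mean': [435.5, -61.6, 64.6], 'z': [57.4, 65.1, 69.2], 'n': 52}
([353.7, -297.8], np.float64(46.1), np.float64(0.4511)) [(0.76, [0.679, 0.202, 0.006], [194, 160]), (0.51, [0.393, -0.347, 0.009], [368, 249])] [(0.57, [0.48, -0.099, 0.007], [289, 221])]
scene housing {'c': (469.8, -120.9), 'size': (95.8, 35.9), 'yaw': -22.9, 'mean': [468.8, -120.4, 25.6], 'z': [19.0, 25.7, 31.4], 'n': 71} guides {'c': (526.3, -139.4), 'size': (41.2, 22.7), 'yaw': 31.8, 'mean': [524.4, -138.8, 64.4], 'z': [55.3, 64.8, 71.9], 'n': 36}
([347.4, -335.0], np.float64(52.5), np.float64(0.2017)) [(0.96, [0.677, 0.2, 0.004], [265, 249]), (0.42, [0.407, -0.323, 0.002], [252, 125])] [(0.64, [0.477, -0.106, 0.024], [265, 164])]
[ 0.43648661 -0.19109738  0.09696835]
```

View pics/c6.png

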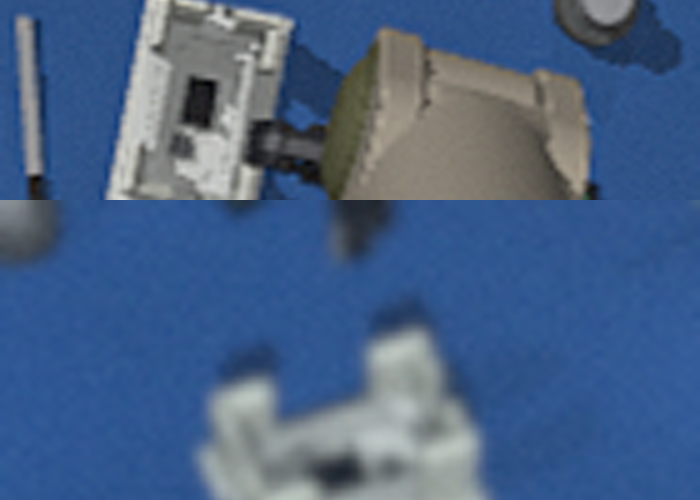

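The housing sits square in the nest with its rim at 28 mm. Next is the carrier at (382,-325).

>>> arm_command:
  commands:
    - {"angular": [0,0,0.086],"xyz": [-0.018,-0.0447,0],"claw": 1}
    - {"angular": [0,0,0.086],"xyz": [-0.018,-0.0447,0],"claw": 1}
    - {"angular": [0,0,0.086],"xyz": [-0.0185,-0.0445,0],"claw": 1}
    - {"angular": [0,0,0],"xyz": [0,0,-0.03],"claw": 1}
    - {"angular": [0,0,0],"xyz": [0,0,-0.03],"claw": 1}
    - {"angular": [0,0,0],"xyz": [0,0,-0.025],"claw": 1}
    - {"angular": [0,0,0],"xyz": [0,0,-0.015],"claw": 1}
    - {"angular": [0,0,0],"xyz": [0,0,0],"claw": 1}
  squeeze: 50

```text
time: 18.65
tool_pos: [0.382, -0.3236, -0.005]
ee_rot: [-0.029, 1.0, 0.001, -0.001]
wrist_force: [-0.1, -0.2, 0.0]
gripper_width: 0.0854
gripper_force: 0.0
```

```bash
python3 - <<'E'
from h import *
s=robot.observe();print(s['tool_pos'],s['ee_rot'])
p,d=grab('scene'); print(fit('scene',p,(.382,-.324),.008,r=.06))
cv2.imwrite('pics/s7.png',cv2.resize(p[95:160,210:300,::-1],None,fx=7,fy=7,interpolation=cv2.INTER_CUBIC))
E
```

```text
[ 0.38196957 -0.32360379 -0.00502854] [-0.02919785  0.99957195  0.0013327  -0.00127764]
([377.7, -325.7], np.float64(5.4), np.float64(0.058))
```

View pics/s7.png

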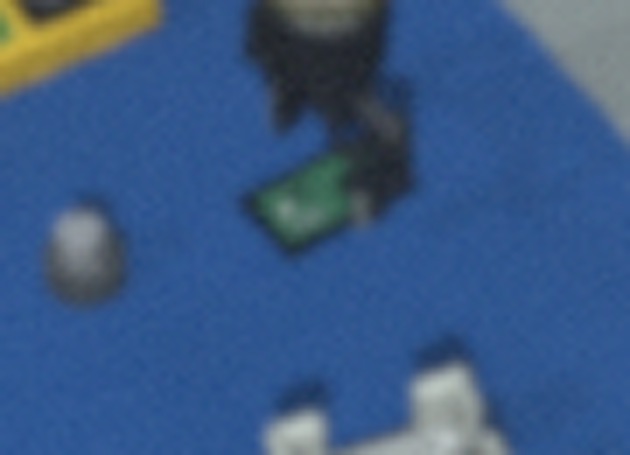

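>>> arm_command:
  commands:
    - {"angular": [0,0,0],"xyz": [0,-0.001,-0.01],"claw": 1}
    - {"angular": [0,0,0],"xyz": [0,0,-0.005],"claw": 0.75}
    - {"angular": [0,0,0],"xyz": [0,0,0],"claw": 0.75}
    - {"angular": [0,0,0],"xyz": [0,0,0],"claw": 0}
    - {"angular": [0,0,0],"xyz": [0,0,0],"claw": 0}
    - {"angular": [0,0,0],"xyz": [0,0,0],"claw": 0}
    - {"angular": [0,0,0],"xyz": [0,0,0],"claw": 0}

```text
time: 19.4
tool_pos: [0.3817, -0.3268, -0.017]
ee_rot: [-0.028, 1.0, -0.0, 0.0]
wrist_force: [0.0, 1.6, 7.1]
gripper_width: 0.0526
gripper_force: 50.9
```

>>> arm_command:
  commands:
    - {"angular": [0,0,0],"xyz": [0,0,0.02],"claw": 0}
    - {"angular": [0,0,0],"xyz": [0,0,0.03],"claw": 0}
    - {"angular": [0,0,0],"xyz": [0,0,0.035],"claw": 0}
    - {"angular": [0,0,0],"xyz": [0,0,0.035],"claw": 0}
    - {"angular": [0,0,-0.052],"xyz": [0.0196,0.0449,0],"claw": 0}
    - {"angular": [0,0,-0.052],"xyz": [0.0196,0.0449,0],"claw": 0}
    - {"angular": [0,0,-0.052],"xyz": [0.0196,0.0449,0],"claw": 0}
    - {"angular": [0,0,-0.052],"xyz": [0.0196,0.0449,0],"claw": 0}
    - {"angular": [0,0,-0.052],"xyz": [0.0196,0.0449,0],"claw": 0}
    - {"angular": [0,0,0],"xyz": [0,0,0],"claw": 0}
    - {"angular": [0,0,0],"xyz": [0,0,0],"claw": 0}

```text
time: 20.5
tool_pos: [0.4799, -0.1007, 0.1024]
ee_rot: [0.1, 0.995, 0.0, 0.0]
wrist_force: [-0.0, -1.1, -0.7]
gripper_width: 0.0522
gripper_force: 52.2
```

```bash
python3 - <<'E'
from h import *
p,d=grab('scene'); C=cloud('scene',d); print(find('carrier1','scene','tip_of'))
s=robot.observe();print(s['tool_pos'],s['gripper_width'],s['wrist_force'],s['wrist_torque'])
cv2.imwrite('pics/s8.png',cv2.resize(p[120:200,215:315,::-1],None,fx=6,fy=6,interpolation=cv2.INTER_CUBIC))
print(rect(C,(.48,-.1),.085,.14,.08))
E
```

```text
[(0.63, [0.677, 0.198, 0.003], [264, 249]), (0.57, [0.48, -0.1, 0.12], [266, 151])]
[ 0.47887487 -0.10336014  0.10230431] 0.052122462692064844 [ 0.32832831  0.22357372 -0.23828529] [ 0.02273381  0.0418004  -0.0327437 ]
{'c': (507.2, -100.7), 'size': (71.0, 51.1), 'yaw': 77.4, 'mean': [507.1, -105.1, 125.9], 'z': [119.5, 125.9, 132.9], 'n': 170}
```

View pics/s8.png

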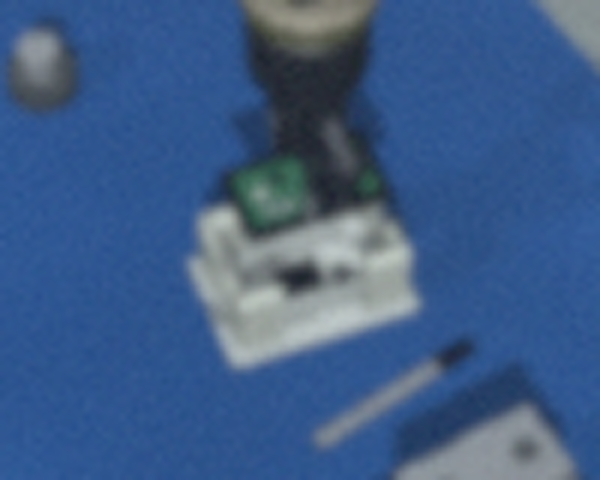

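>>> arm_command:
  commands:
    - {"angular": [0,0,0],"xyz": [0,-0.0005,-0.025],"claw": 0}
    - {"angular": [0,0,0],"xyz": [0,0,-0.02],"claw": 0}
    - {"angular": [0,0,0],"xyz": [0,0,-0.008],"claw": 0}
    - {"angular": [0,0,0],"xyz": [0,0,-0.008],"claw": 0}
    - {"angular": [0,0,0],"xyz": [0,0,-0.008],"claw": 0}
    - {"angular": [0,0,0],"xyz": [0,0,0],"claw": 0}

```text
time: 21.2
tool_pos: [0.4793, -0.1032, 0.0326]
ee_rot: [0.103, 0.995, -0.0, -0.0]
wrist_force: [0.1, 1.0, -0.7]
gripper_width: 0.0521
gripper_force: 52.3
```

>>> arm_command:
  commands:
    - {"angular": [0,0,0],"xyz": [0,0,-0.006],"claw": 0}
    - {"angular": [0,0,0],"xyz": [0,0,-0.006],"claw": 0}
    - {"angular": [0,0,0],"xyz": [0,0,0],"claw": 0}

```text
time: 21.5
tool_pos: [0.4794, -0.1026, 0.0206]
ee_rot: [0.102, 0.995, 0.0, -0.0]
wrist_force: [-0.4, 0.8, -1.0]
gripper_width: 0.0522
gripper_force: 52.3
```

>>> arm_command:
  commands:
    - {"angular": [0,0,0],"xyz": [0,0,-0.004],"claw": 0}
    - {"angular": [0,0,0],"xyz": [0,0,-0.004],"claw": 0}
    - {"angular": [0,0,0],"xyz": [0,0,-0.0025],"claw": 0}
    - {"angular": [0,0,0],"xyz": [0,0,0],"claw": 0}

```text
time: 21.9
tool_pos: [0.4796, -0.1027, 0.011]
ee_rot: [0.102, 0.995, -0.0, 0.0]
wrist_force: [-1.9, 0.2, 10.0]
gripper_width: 0.0522
gripper_force: 56.9
```

>>> arm_command:
  commands:
    - {"angular": [0,0,0],"xyz": [0,0,0],"claw": 1}
    - {"angular": [0,0,0],"xyz": [0,0,0],"claw": 1}
    - {"angular": [0,0,0],"xyz": [0,0,0],"claw": 1}
    - {"angular": [0,0,0],"xyz": [0,0,0.02],"claw": 1}
    - {"angular": [0,0,0],"xyz": [0,0,0.03],"claw": 1}
    - {"angular": [0,0,0],"xyz": [0,0,0.04],"claw": 1}
    - {"angular": [0,0,0],"xyz": [0.028,0.043,0],"claw": 1}
    - {"angular": [0,0,0],"xyz": [0.028,0.043,0],"claw": 1}
    - {"angular": [0,0,0],"xyz": [0,0,0],"claw": 1}
    - {"angular": [0,0,0],"xyz": [0,0,0],"claw": 1}

```text
time: 22.9
tool_pos: [0.5343, -0.0176, 0.1003]
ee_rot: [0.101, 0.995, 0.0, -0.0]
wrist_force: [0.6, -0.9, 0.0]
gripper_width: 0.0851
gripper_force: 0.0
```

```bash
python3 - <<'E'
from h import *
for n in ('top','scene'):
    p,d=grab(n,n+'9'); C=cloud(n,d)
    print(n,'carB',fit(n,p,(.677,.2),.008),'cover',fit(n,p,(.366,.318),.008),'stack',rect(C,(.48,-.1),.026,.046,.05))
    print('weight',rect(C,(.543,-.35),.01,.06),find('weight',n),find('carrier1',n))
print(robot.observe()['tool_pos'])
E
```

```text
top carB ([676.2, 200.3], np.float64(-8.9), np.float64(0.0072)) cover ([365.1, 318.0], np.float64(10.0), np.float64(0.018)) stack {'c': (484.2, -120.9), 'size': (98.4, 46.6), 'yaw': 11.2, 'mean': [488.9, -112.9, 34.0], 'z': [28.7, 33.8, 40.4], 'n': 291}
weight {'c': (543.5, -350.9), 'size': (50.6, 49.7), 'yaw': 42.9, 'mean': [542.8, -348.2, 28.1], 'z': [14.6, 21.7, 47.9], 'n': 213} [(0.61, [0.54, -0.344, 0.019], [367, 202])] [(0.68, [0.68, 0.2, 0.004], [195, 159]), (0.57, [0.495, -0.111, 0.035], [293, 216]), (0.54, [0.462, 0.101, -0.0], [226, 228])]
scene carB ([676.0, 198.1], np.float64(-9.2), np.float64(0.0407)) cover ([367.9, 318.0], np.float64(9.7), np.float64(0.0586)) stack {'c': (510.9, -106.2), 'size': (70.8, 33.9), 'yaw': 74.2, 'mean': [508.9, -108.5, 34.5], 'z': [29.3, 34.0, 40.6], 'n': 77}
weight {'c': (548.2, -350.8), 'size': (49.6, 47.6), 'yaw': -15.9, 'mean': [549.6, -346.7, 28.5], 'z': [13.2, 23.7, 47.7], 'n': 111} [(0.48, [0.548, -0.345, 0.018], [222, 133])] [(0.79, [0.679, 0.199, 0.002], [264, 249]), (0.67, [0.521, -0.077, 0.037], [260, 172]), (0.52, [0.501, -0.106, 0.032], [260, 165])]
[ 0.53355344 -0.02013323  0.10047859]
```

>>> arm_command:
  commands:
    - {"angular": [0,0,0.0075],"xyz": [0.0235,0.0363,0],"claw": 1}
    - {"angular": [0,0,0.0075],"xyz": [0.0235,0.0363,0],"claw": 1}
    - {"angular": [0,0,0.0075],"xyz": [0.0235,0.0363,0],"claw": 1}
    - {"angular": [0,0,0.0075],"xyz": [0.0235,0.0363,0],"claw": 1}
    - {"angular": [0,0,0.0075],"xyz": [0.0235,0.0363,0],"claw": 1}
    - {"angular": [0,0,0.0075],"xyz": [0.0235,0.0363,0],"claw": 1}
    - {"angular": [0,0,0],"xyz": [0,0,-0.03],"claw": 1}
    - {"angular": [0,0,0],"xyz": [0,0,-0.035],"claw": 1}
    - {"angular": [0,0,0],"xyz": [0,0,-0.03],"claw": 1}
    - {"angular": [0,0,0],"xyz": [0,0,-0.016],"claw": 1}
    - {"angular": [0,0,0],"xyz": [0,0,0],"claw": 1}

```text
time: 24.3
tool_pos: [0.6736, 0.1976, -0.0128]
ee_rot: [0.08, 0.997, -0.001, -0.002]
wrist_force: [-0.7, -0.7, -0.6]
gripper_width: 0.0857
gripper_force: 0.0
```

>>> arm_command:
  commands:
    - {"angular": [0,0,0],"xyz": [0,0,-0.006],"claw": 1}
    - {"angular": [0,0,0],"xyz": [0,0,-0.002],"claw": 0.75}
    - {"angular": [0,0,0],"xyz": [0,0,0],"claw": 0.75}
    - {"angular": [0,0,0],"xyz": [0,0,0],"claw": 0}
    - {"angular": [0,0,0],"xyz": [0,0,0],"claw": 0}
    - {"angular": [0,0,0],"xyz": [0,0,0],"claw": 0}
    - {"angular": [0,0,0],"xyz": [0,0,0],"claw": 0}

```text
time: 25.0
tool_pos: [0.6757, 0.1989, -0.0166]
ee_rot: [0.08, 0.997, 0.0, 0.001]
wrist_force: [-3.0, -0.9, 8.9]
gripper_width: 0.0518
gripper_force: 50.5
```

>>> arm_command:
  commands:
    - {"angular": [0,0,0],"xyz": [0,0,0.02],"claw": 0}
    - {"angular": [0,0,0],"xyz": [0,0,0.03],"claw": 0}
    - {"angular": [0,0,0],"xyz": [0,0,0.035],"claw": 0}
    - {"angular": [0,0,0],"xyz": [0,0,0.035],"claw": 0}
    - {"angular": [0,0,-0.005],"xyz": [-0.0245,-0.0376,0],"claw": 0}
    - {"angular": [0,0,-0.005],"xyz": [-0.0245,-0.0376,0],"claw": 0}
    - {"angular": [0,0,-0.005],"xyz": [-0.0245,-0.0376,0],"claw": 0}
    - {"angular": [0,0,-0.005],"xyz": [-0.0245,-0.0376,0],"claw": 0}
    - {"angular": [0,0,-0.005],"xyz": [-0.0245,-0.0376,0],"claw": 0}
    - {"angular": [0,0,-0.005],"xyz": [-0.0245,-0.0376,0],"claw": 0}
    - {"angular": [0,0,-0.005],"xyz": [-0.0245,-0.0376,0],"claw": 0}
    - {"angular": [0,0,-0.005],"xyz": [-0.0245,-0.0376,0],"claw": 0}

```text
time: 26.2
tool_pos: [0.4784, -0.1033, 0.1024]
ee_rot: [0.1, 0.995, -0.0, 0.001]
wrist_force: [0.3, -0.4, -1.3]
gripper_width: 0.0517
gripper_force: 52.1
```

>>> arm_command:
  commands:
    - {"angular": [0,0,0],"xyz": [0,0,0],"claw": 0}
    - {"angular": [0,0,0],"xyz": [0,0,0],"claw": 0}
    - {"angular": [0,0,0],"xyz": [0,0,0],"claw": 0}

```text
time: 26.5
tool_pos: [0.4802, -0.1012, 0.1021]
ee_rot: [0.099, 0.995, 0.0, 0.001]
wrist_force: [0.5, -0.1, 0.1]
gripper_width: 0.0514
gripper_force: 52.1
```

```bash
python3 - <<'E'
from h import *
p,d=grab('scene','s10'); C=cloud('scene',d); print(find('carrier1','scene','tip_of'))
s=robot.observe();print(s['tool_pos'],s['ee_rot'],s['gripper_width'],s['wrist_force'])
print(rect(C,(.48,-.1),.085,.14,.08))
E
```

```text
[(0.8, [0.479, -0.102, 0.026], [266, 164]), (0.66, [0.482, -0.101, 0.118], [265, 152])]
[ 0.48010519 -0.10075098  0.10174857] [9.86525696e-02 9.95121789e-01 2.11967050e-04 4.99946478e-04] 0.05173073872287431 [ 0.169871   -0.96289685 -0.14619353]
{'c': (508.1, -101.9), 'size': (67.5, 51.8), 'yaw': 79.7, 'mean': [508.1, -106.4, 125.6], 'z': [120.2, 125.4, 132.8], 'n': 173}
```

>>> arm_command:
  commands:
    - {"angular": [0,0,-0.005],"xyz": [0,-0.001,-0.025],"claw": 0}
    - {"angular": [0,0,0],"xyz": [0,0,-0.02],"claw": 0}
    - {"angular": [0,0,0],"xyz": [0,0,-0.008],"claw": 0}
    - {"angular": [0,0,0],"xyz": [0,0,-0.008],"claw": 0}
    - {"angular": [0,0,0],"xyz": [0,0,-0.008],"claw": 0}
    - {"angular": [0,0,0],"xyz": [0,0,0],"claw": 0}

```text
time: 27.2
tool_pos: [0.479, -0.1027, 0.032]
ee_rot: [0.102, 0.995, 0.0, -0.0]
wrist_force: [-0.1, -0.4, 0.2]
gripper_width: 0.0515
gripper_force: 52.2
```

>>> arm_command:
  commands:
    - {"angular": [0,0,0],"xyz": [0,0,-0.005],"claw": 0}
    - {"angular": [0,0,0],"xyz": [0,0,-0.005],"claw": 0}
    - {"angular": [0,0,0],"xyz": [0,0,-0.0025],"claw": 0}
    - {"angular": [0,0,0],"xyz": [0,0,-0.001],"claw": 0}
    - {"angular": [0,0,0],"xyz": [0,0,0],"claw": 0}

```text
time: 27.7
tool_pos: [0.4791, -0.103, 0.0195]
ee_rot: [0.102, 0.995, -0.0, 0.0]
wrist_force: [-1.3, 0.2, 6.1]
gripper_width: 0.0514
gripper_force: 56.4
```

>>> arm_command:
  commands:
    - {"angular": [0,0,0],"xyz": [0,0,0],"claw": 1}
    - {"angular": [0,0,0],"xyz": [0,0,0],"claw": 1}
    - {"angular": [0,0,0],"xyz": [0,0,0],"claw": 1}
    - {"angular": [0,0,0],"xyz": [0,0,0.02],"claw": 1}
    - {"angular": [0,0,0],"xyz": [0,0,0.03],"claw": 1}
    - {"angular": [0,0,0],"xyz": [0,0,0.04],"claw": 1}
    - {"angular": [0,0,0.04],"xyz": [-0.006,0.045,0],"claw": 1}
    - {"angular": [0,0,0.04],"xyz": [-0.006,0.045,0],"claw": 1}
    - {"angular": [0,0,0.04],"xyz": [-0.006,0.045,0],"claw": 1}
    - {"angular": [0,0,0],"xyz": [0,0,0],"claw": 1}
    - {"angular": [0,0,0],"xyz": [0,0,0],"claw": 1}

```text
time: 28.8
tool_pos: [0.461, 0.033, 0.1091]
ee_rot: [0.041, 0.999, 0.0, -0.0]
wrist_force: [-0.1, -1.0, 0.6]
gripper_width: 0.0858
gripper_force: 0.0
```

```bash
python3 - <<'E'
from h import *
for n in ('top','scene'):
    p,d=grab(n,n+'11'); C=cloud(n,d)
    print(n,'cover',fit(n,p,(.366,.318),.008),'stack',rect(C,(.48,-.1),.034,.054,.05))
    print('weight',rect(C,(.543,-.35),.01,.06),find('carrier1',n))
    c,s=np.cos(np.radians(-11.6)),np.sin(np.radians(-11.6)); D=C[...,:2]-[.48,-.102]; a=D@[c,s]; b=D@[-s,c]
    for a0 in (-.038,-.015,.015,.038):
        m=(np.abs(a-a0)<.01)&(np.abs(b)<.02)&(C[...,2]<.08); print(a0,m.sum(),np.median(C[m][:,2]).round(4) if m.any() else '')
print(robot.observe()['tool_pos'],robot.observe()['ee_rot'])
E
```

```text
top cover ([365.1, 318.0], np.float64(10.0), np.float64(0.0178)) stack {'c': (480.0, -101.1), 'size': (98.4, 58.2), 'yaw': -11.7, 'mean': [479.9, -100.3, 41.8], 'z': [36.2, 41.8, 47.8], 'n': 554}
weight {'c': (543.5, -350.6), 'size': (50.9, 49.2), 'yaw': 47.0, 'mean': [542.8, -348.0, 28.5], 'z': [14.5, 22.4, 47.4], 'n': 215} [(0.81, [0.482, -0.101, 0.041], [290, 220])]
-0.038 86 0.0404
-0.015 84 0.0413
0.015 86 0.0409
0.038 84 0.0418
scene cover ([367.9, 318.0], np.float64(9.7), np.float64(0.0582)) stack {'c': (481.6, -98.9), 'size': (95.4, 73.4), 'yaw': -9.5, 'mean': [478.7, -102.5, 42.3], 'z': [36.8, 42.2, 47.6], 'n': 278}
weight {'c': (548.1, -349.2), 'size': (49.2, 47.2), 'yaw': -26.0, 'mean': [549.6, -346.4, 28.3], 'z': [12.4, 23.1, 47.4], 'n': 113} [(0.63, [0.479, -0.104, 0.042], [265, 162]), (0.5, [0.489, 0.12, 0.059], [295, 202])]
-0.038 37 0.042
-0.015 39 0.0418
0.015 38 0.041
0.038 38 0.0422
[0.4611741  0.03049198 0.10898995] [ 4.37323905e-02  9.99043243e-01 -2.73353889e-04 -5.38070642e-05]
```

>>> arm_command:
  commands:
    - {"angular": [0,0,0.0369],"xyz": [-0.0135,0.0409,0],"claw": 1}
    - {"angular": [0,0,0.0369],"xyz": [-0.0135,0.0409,0],"claw": 1}
    - {"angular": [0,0,0.0369],"xyz": [-0.0135,0.0409,0],"claw": 1}
    - {"angular": [0,0,0.0369],"xyz": [-0.0135,0.0409,0],"claw": 1}
    - {"angular": [0,0,0.0369],"xyz": [-0.0135,0.0409,0],"claw": 1}
    - {"angular": [0,0,0.0369],"xyz": [-0.0135,0.0409,0],"claw": 1}
    - {"angular": [0,0,0.0369],"xyz": [-0.0135,0.0409,0],"claw": 1}
    - {"angular": [0,0,0],"xyz": [0,0,-0.04],"claw": 1}
    - {"angular": [0,0,0],"xyz": [0,0,-0.035],"claw": 1}
    - {"angular": [0,0,0],"xyz": [0,0,-0.03],"claw": 1}
    - {"angular": [0,0,0],"xyz": [0,0,-0.016],"claw": 1}
    - {"angular": [0,0,0],"xyz": [0,0,0],"claw": 1}
  squeeze: 60

```text
time: 30.2
tool_pos: [0.3666, 0.3165, -0.014]
ee_rot: [-0.086, 0.996, -0.001, -0.001]
wrist_force: [-0.2, -0.8, -0.2]
gripper_width: 0.0855
gripper_force: 0.0
```

>>> arm_command:
  commands:
    - {"angular": [0,0,0],"xyz": [0,0,-0.006],"claw": 1}
    - {"angular": [0,0,0],"xyz": [0,0,-0.001],"claw": 0.75}
    - {"angular": [0,0,0],"xyz": [0,0,0],"claw": 0.75}
    - {"angular": [0,0,0],"xyz": [0,0,0],"claw": 0}
    - {"angular": [0,0,0],"xyz": [0,0,0],"claw": 0}
    - {"angular": [0,0,0],"xyz": [0,0,0],"claw": 0}
    - {"angular": [0,0,0],"xyz": [0,0,0],"claw": 0}

```text
time: 30.9
tool_pos: [0.367, 0.3185, -0.0174]
ee_rot: [-0.087, 0.996, 0.001, 0.001]
wrist_force: [-0.4, -1.1, 14.3]
gripper_width: 0.0522
gripper_force: 59.9
```

>>> arm_command:
  commands:
    - {"angular": [0,0,0],"xyz": [0,0,0.02],"claw": 0}
    - {"angular": [0,0,0],"xyz": [0,0,0.03],"claw": 0}
    - {"angular": [0,0,0],"xyz": [0,0,0.035],"claw": 0}
    - {"angular": [0,0,0],"xyz": [0,0,0.035],"claw": 0}
    - {"angular": [0,0,-0.0419],"xyz": [0.0125,-0.0468,0],"claw": 0}
    - {"angular": [0,0,-0.0419],"xyz": [0.0125,-0.0468,0],"claw": 0}
    - {"angular": [0,0,-0.0419],"xyz": [0.0125,-0.0468,0],"claw": 0}
    - {"angular": [0,0,-0.0419],"xyz": [0.0125,-0.0468,0],"claw": 0}
    - {"angular": [0,0,-0.0419],"xyz": [0.0125,-0.0468,0],"claw": 0}
    - {"angular": [0,0,-0.0419],"xyz": [0.0125,-0.0468,0],"claw": 0}
    - {"angular": [0,0,-0.0419],"xyz": [0.0125,-0.0468,0],"claw": 0}
    - {"angular": [0,0,-0.0419],"xyz": [0.0125,-0.0468,0],"claw": 0}

```text
time: 32.1
tool_pos: [0.4669, -0.0581, 0.1018]
ee_rot: [0.082, 0.997, 0.0, 0.001]
wrist_force: [-0.6, 0.4, -1.1]
gripper_width: 0.0522
gripper_force: 62.7
```

>>> arm_command:
  commands:
    - {"angular": [0,0,-0.0419],"xyz": [0.0125,-0.0468,0],"claw": 0}
    - {"angular": [0,0,0],"xyz": [0,0,0],"claw": 0}
    - {"angular": [0,0,0],"xyz": [0,0,0],"claw": 0}
    - {"angular": [0,0,0],"xyz": [0,0,0],"claw": 0}

```text
time: 32.5
tool_pos: [0.4787, -0.1018, 0.1013]
ee_rot: [0.101, 0.995, 0.0, -0.0]
wrist_force: [-0.6, -0.6, -0.8]
gripper_width: 0.052
gripper_force: 62.7
```

```bash
python3 - <<'E'
from h import *
p,d=grab('scene','s12'); C=cloud('scene',d); print(find('cover','scene','tip_of'))
s=robot.observe();print(s['tool_pos'],s['ee_rot'],s['gripper_width'],s['wrist_force'])
print(rect(C,(.48,-.1),.085,.14,.08))
E
```

```text
[(0.64, [0.481, 0.108, 0.002], [294, 205]), (0.49, [0.483, -0.105, 0.003], [264, 167])]
[ 0.47886121 -0.10123719  0.10127806] [ 1.00200323e-01  9.94967256e-01  2.26736482e-04 -5.78369180e-05] 0.05171704833247665 [-0.11965439 -0.17961101 -0.74369292]
{'c': (503.8, -105.5), 'size': (64.0, 49.4), 'yaw': 78.2, 'mean': [504.9, -106.3, 126.8], 'z': [120.8, 126.9, 131.5], 'n': 157}
```

>>> arm_command:
  commands:
    - {"angular": [0,0,-0.003],"xyz": [0.0005,-0.001,-0.025],"claw": 0}
    - {"angular": [0,0,0],"xyz": [0,0,-0.02],"claw": 0}
    - {"angular": [0,0,0],"xyz": [0,0,-0.008],"claw": 0}
    - {"angular": [0,0,0],"xyz": [0,0,-0.008],"claw": 0}
    - {"angular": [0,0,0],"xyz": [0,0,0],"claw": 0}

```text
time: 33.1
tool_pos: [0.4799, -0.1032, 0.0398]
ee_rot: [0.102, 0.995, 0.0, -0.0]
wrist_force: [-0.1, -0.0, -0.9]
gripper_width: 0.0522
gripper_force: 62.7
```

>>> arm_command:
  commands:
    - {"angular": [0,0,0],"xyz": [0,0,-0.005],"claw": 0}
    - {"angular": [0,0,0],"xyz": [0,0,-0.005],"claw": 0}
    - {"angular": [0,0,0],"xyz": [0,0,-0.0025],"claw": 0}
    - {"angular": [0,0,0],"xyz": [0,0,-0.002],"claw": 0}
    - {"angular": [0,0,0],"xyz": [0,0,0],"claw": 0}

```text
time: 33.6
tool_pos: [0.4797, -0.104, 0.0266]
ee_rot: [0.103, 0.995, -0.0, 0.0]
wrist_force: [-2.5, 0.9, 16.8]
gripper_width: 0.0517
gripper_force: 69.3
```

>>> arm_command:
  commands:
    - {"angular": [0,0,0],"xyz": [0,0,0],"claw": 1}
    - {"angular": [0,0,0],"xyz": [0,0,0],"claw": 1}
    - {"angular": [0,0,0],"xyz": [0,0,0],"claw": 1}
    - {"angular": [0,0,0],"xyz": [0,0,0.02],"claw": 1}
    - {"angular": [0,0,0],"xyz": [0,0,0.03],"claw": 1}
    - {"angular": [0,0,0],"xyz": [0,0,0.04],"claw": 1}
    - {"angular": [0,0,0],"xyz": [0,0.045,0],"claw": 1}
    - {"angular": [0,0,0],"xyz": [0,0.045,0],"claw": 1}
    - {"angular": [0,0,0],"xyz": [0,0.045,0],"claw": 1}
    - {"angular": [0,0,0],"xyz": [0,0,0],"claw": 1}
    - {"angular": [0,0,0],"xyz": [0,0,0],"claw": 1}

```text
time: 34.7
tool_pos: [0.4794, 0.0323, 0.1155]
ee_rot: [0.101, 0.995, -0.0, -0.0]
wrist_force: [0.0, -0.4, 0.6]
gripper_width: 0.0852
gripper_force: 0.0
```

```bash
python3 - <<'E'
from h import *
for n in ('top','scene'):
    p,d=grab(n,n+'13'); C=cloud(n,d)
    print(n,'stack',rect(C,(.48,-.1),.043,.062,.05))
    print('knob',rect(C,(.545,-.35),.037,.06),find('weight',n),find('weight',n,'tip_of'))
    m=(np.hypot(C[...,0]-.545,C[...,1]+.35)<.05)&(C[...,2]>.039); print('knob top mid',(C[m].mean(0)*1000).round(1))
    c,s=np.cos(np.radians(-11.6)),np.sin(np.radians(-11.6)); D=C[...,:2]-[.48,-.102]; a=D@[c,s]; b=D@[-s,c]
    for a0 in (-.038,-.015,.015,.038):
        m=(np.abs(a-a0)<.01)&(np.abs(b)<.02)&(C[...,2]<.08); print(a0,m.sum(),np.median(C[m][:,2]).round(4) if m.any() else '')
print(robot.observe()['tool_pos'],robot.observe()['ee_rot'])
a=cv2.imread('pics/top13.png')[185:265,240:400]
cv2.imwrite('pics/c13.png',cv2.resize(a,None,fx=5,fy=5,interpolation=cv2.INTER_CUBIC))
E
```

```text
top stack {'c': (479.6, -100.3), 'size': (98.2, 65.0), 'yaw': -14.0, 'mean': [479.8, -100.8, 51.6], 'z': [46.6, 51.4, 57.0], 'n': 566}
knob {'c': (543.7, -350.7), 'size': (28.8, 27.2), 'yaw': 79.5, 'mean': [543.5, -350.8, 43.7], 'z': [38.2, 44.3, 47.9], 'n': 74} [(0.63, [0.543, -0.344, 0.018], [367, 201]), (0.24, [0.475, -0.101, 0.052], [290, 222])] [(0.8, [0.546, -0.35, -0.002], [367, 200])]
knob top mid [ 543.1 -350.8   44.3]
-0.038 86 0.0512
-0.015 86 0.0506
0.015 85 0.0517
0.038 80 0.0509
scene stack {'c': (480.4, -97.5), 'size': (98.3, 75.3), 'yaw': -6.1, 'mean': [479.7, -101.1, 52.3], 'z': [46.3, 52.4, 58.3], 'n': 290}
knob {'c': (547.3, -352.1), 'size': (29.4, 27.8), 'yaw': -68.1, 'mean': [547.4, -350.8, 44.6], 'z': [39.3, 44.6, 49.5], 'n': 37} [(0.62, [0.504, 0.527, 0.01], [359, 299]), (0.41, [0.55, -0.345, 0.018], [221, 134])] [(0.67, [0.54, -0.359, -0.002], [222, 133]), (0.21, [0.48, -0.104, 0.037], [265, 163])]
knob top mid [ 546.8 -351.1   45. ]
-0.038 36 0.0525
-0.015 41 0.052
0.015 41 0.0517
0.038 38 0.0522
[0.47956107 0.02978638 0.1155138 ] [ 1.04244271e-01  9.94551706e-01 -1.78984624e-04 -6.77904132e-05]
```

View pics/c13.png

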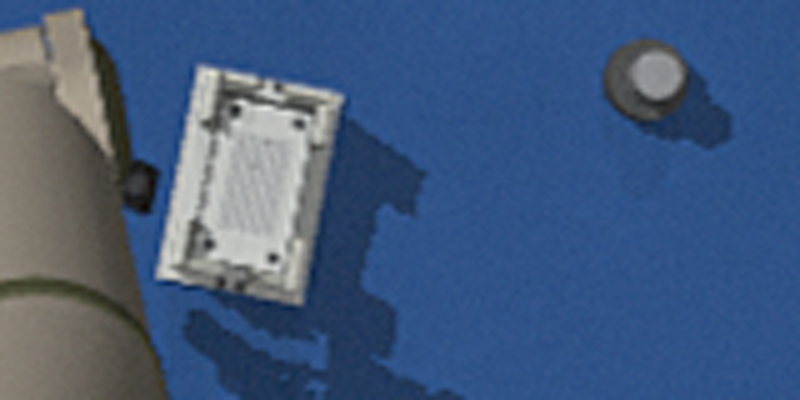

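>>> arm_command:
  commands:
    - {"angular": [0,0,0],"xyz": [0.0082,-0.0478,0],"claw": 1}
    - {"angular": [0,0,0],"xyz": [0.0082,-0.0478,0],"claw": 1}
    - {"angular": [0,0,0],"xyz": [0.0082,-0.0478,0],"claw": 1}
    - {"angular": [0,0,0],"xyz": [0.0082,-0.0478,0],"claw": 1}
    - {"angular": [0,0,0],"xyz": [0.0082,-0.0478,0],"claw": 1}
    - {"angular": [0,0,0],"xyz": [0.0082,-0.0478,0],"claw": 1}
    - {"angular": [0,0,0],"xyz": [0.0082,-0.0478,0],"claw": 1}
    - {"angular": [0,0,0],"xyz": [0.0081,-0.0474,0],"claw": 1}
    - {"angular": [0,0,0],"xyz": [0,0,-0.04],"claw": 1}
    - {"angular": [0,0,0],"xyz": [0,0,-0.035],"claw": 1}
    - {"angular": [0,0,0],"xyz": [0,0,-0.026],"claw": 1}
    - {"angular": [0,0,0],"xyz": [0,0,0],"claw": 1}

```text
time: 36.2
tool_pos: [0.5423, -0.3506, 0.011]
ee_rot: [0.104, 0.995, 0.001, -0.003]
wrist_force: [0.4, 1.1, -0.0]
gripper_width: 0.0854
gripper_force: 0.0
```

>>> arm_command:
  commands:
    - {"angular": [0,0,0],"xyz": [0,0,0],"claw": 0.5}
    - {"angular": [0,0,0],"xyz": [0,0,0],"claw": 0.5}
    - {"angular": [0,0,0],"xyz": [0,0,0],"claw": 0.5}
    - {"angular": [0,0,0],"xyz": [0,0,0],"claw": 0.5}

```text
time: 36.6
tool_pos: [0.5457, -0.3513, 0.016]
ee_rot: [0.103, 0.995, -0.0, 0.001]
wrist_force: [0.6, 0.5, 0.3]
gripper_width: 0.0425
gripper_force: 0.0
```

Well centred with no contact. I'll close on the knob at a firmer grip.

>>> arm_command:
  commands:
    - {"angular": [0,0,0],"xyz": [0,0,0],"claw": 0}
    - {"angular": [0,0,0],"xyz": [0,0,0],"claw": 0}
    - {"angular": [0,0,0],"xyz": [0,0,0],"claw": 0}
    - {"angular": [0,0,0],"xyz": [0,0,0],"claw": 0}
  squeeze: 90

```text
time: 37.0
tool_pos: [0.5456, -0.3523, 0.0163]
ee_rot: [0.103, 0.995, -0.001, 0.001]
wrist_force: [-2.7, -1.2, 11.8]
gripper_width: 0.0259
gripper_force: 87.9
```

>>> arm_command:
  commands:
    - {"angular": [0,0,0],"xyz": [0,0,0.02],"claw": 0}
    - {"angular": [0,0,0],"xyz": [0,0,0.03],"claw": 0}
    - {"angular": [0,0,0],"xyz": [0,0,0.03],"claw": 0}
    - {"angular": [0,0,0],"xyz": [0,0,0.03],"claw": 0}
    - {"angular": [0,0,0],"xyz": [-0.011,0.0416,0],"claw": 0}
    - {"angular": [0,0,0],"xyz": [-0.011,0.0416,0],"claw": 0}
    - {"angular": [0,0,0],"xyz": [-0.011,0.0416,0],"claw": 0}
    - {"angular": [0,0,0],"xyz": [-0.011,0.0416,0],"claw": 0}
    - {"angular": [0,0,0],"xyz": [-0.011,0.0416,0],"claw": 0}
    - {"angular": [0,0,0],"xyz": [-0.011,0.0416,0],"claw": 0}
    - {"angular": [0,0,0],"xyz": [0,0,0],"claw": 0}
    - {"angular": [0,0,0],"xyz": [0,0,0],"claw": 0}

```text
time: 38.2
tool_pos: [0.4788, -0.0999, 0.1247]
ee_rot: [0.102, 0.995, 0.0, -0.0]
wrist_force: [0.7, -0.6, -5.5]
gripper_width: 0.0257
gripper_force: 89.7
```

```bash
python3 - <<'E'
from h import *
p,d=grab('scene'); C=cloud('scene',d); print(find('weight','scene'),find('weight','scene','tip_of'))
s=robot.observe();print(s['tool_pos'],s['ee_rot'],s['gripper_width'],s['wrist_force'],s['wrist_torque'])
m=(np.hypot(C[...,0]-.48,C[...,1]+.102)<.05)&(C[...,2]>.085)&(C[...,2]<.15); print(np.percentile(C[m][:,2],[2,10,30,50,70,90]).round(3))
E
```

```text
[(0.7, [0.508, 0.53, 0.011], [359, 300]), (0.61, [0.487, -0.09, 0.128], [266, 153])] [(0.65, [0.48, 0.11, 0.002], [294, 206]), (0.48, [0.475, -0.104, 0.106], [266, 152])]
[ 0.4792532  -0.10231714  0.12455293] [ 1.03814942e-01  9.94596605e-01 -2.10235539e-04  8.69804114e-05] 0.025473491242299414 [ 0.73259725  0.4828854  -5.74738281] [ 0.01954879  0.04012509 -0.0101936 ]
[0.109 0.114 0.124 0.127 0.129 0.134]
```

>>> arm_command:
  commands:
    - {"angular": [0,0,0],"xyz": [0.0005,-0.001,-0.025],"claw": 0}
    - {"angular": [0,0,0],"xyz": [0,0,-0.015],"claw": 0}
    - {"angular": [0,0,0],"xyz": [0,0,-0.006],"claw": 0}
    - {"angular": [0,0,0],"xyz": [0,0,0],"claw": 0}

```text
time: 38.75
tool_pos: [0.4792, -0.1031, 0.0779]
ee_rot: [0.104, 0.995, -0.0, -0.001]
wrist_force: [-0.7, 0.7, -4.9]
gripper_width: 0.0256
gripper_force: 89.8
```

>>> arm_command:
  commands:
    - {"angular": [0,0,0],"xyz": [0,0,-0.004],"claw": 0}
    - {"angular": [0,0,0],"xyz": [0,0,-0.004],"claw": 0}
    - {"angular": [0,0,0],"xyz": [0,0,-0.0025],"claw": 0}
    - {"angular": [0,0,0],"xyz": [0,0,0],"claw": 0}

```text
time: 39.15
tool_pos: [0.4798, -0.1023, 0.0684]
ee_rot: [0.103, 0.995, -0.0, 0.0]
wrist_force: [-1.2, -0.8, -2.5]
gripper_width: 0.0257
gripper_force: 90.3
```

>>> arm_command:
  commands:
    - {"angular": [0,0,0],"xyz": [0,0,-0.0008],"claw": 0}
    - {"angular": [0,0,0],"xyz": [0,0,0],"claw": 0}
    - {"angular": [0,0,0],"xyz": [0,0,0],"claw": 0.5}
    - {"angular": [0,0,0],"xyz": [0,0,0],"claw": 0.8}
    - {"angular": [0,0,0],"xyz": [0,0,0],"claw": 0.8}
    - {"angular": [0,0,0],"xyz": [0,0,0],"claw": 0.8}
    - {"angular": [0,0,0],"xyz": [0,0,0.02],"claw": 0.8}
    - {"angular": [0,0,0],"xyz": [0,0,0.04],"claw": 0.8}
    - {"angular": [0,0,0],"xyz": [0,0,0.04],"claw": 0.8}
    - {"angular": [0,0,0],"xyz": [0,0.045,0],"claw": 0.8}
    - {"angular": [0,0,0],"xyz": [0,0.045,0],"claw": 0.8}
    - {"angular": [0,0,0],"xyz": [0,0.045,0],"claw": 0.8}

```text
time: 40.35
tool_pos: [0.4797, 0.0338, 0.1678]
ee_rot: [0.104, 0.995, 0.0, 0.001]
wrist_force: [1.2, 0.4, 1.2]
gripper_width: 0.068
gripper_force: 0.0
```

>>> arm_command:
  commands:
    - {"angular": [0,0,0],"xyz": [0,0.045,0],"claw": 0.8}
    - {"angular": [0,0,0],"xyz": [0,0.045,0],"claw": 0.8}
    - {"angular": [0,0,0],"xyz": [0,0.045,0],"claw": 0.8}
    - {"angular": [0,0,0],"xyz": [0,0,0],"claw": 0.8}
    - {"angular": [0,0,0],"xyz": [0,0,0],"claw": 0.8}

```text
time: 40.85
tool_pos: [0.4792, 0.1688, 0.167]
ee_rot: [0.102, 0.995, -0.0, -0.0]
wrist_force: [-0.3, -1.5, 0.3]
gripper_width: 0.0685
gripper_force: 0.0
```

```bash
python3 - <<'E'
from h import *
for n in ('top','scene'):
    p,d=grab(n,n+'14'); C=cloud(n,d)
    print(n,'knob',rect(C,(.48,-.1),.088,.11,.06),'disc+knob',rect(C,(.48,-.1),.0695,.085,.06)); print(find('carrier1',n),find('weight',n))
    c,s=np.cos(np.radians(-11.6)),np.sin(np.radians(-11.6)); D=C[...,:2]-[.48,-.102]; a=D@[c,s]; b=D@[-s,c]
    for a0 in (-.04,.04):
        m=(np.abs(a-a0)<.007)&(np.abs(b)<.018)&(C[...,2]<.08); print(a0,m.sum(),np.median(C[m][:,2]).round(4) if m.any() else '')
    print('block',rect(C,(.48,.11),.05,.08,.07)['z'])
a=cv2.imread('pics/top14.png')[100:270,110:400]
cv2.imwrite('pics/c14.png',cv2.resize(a,None,fx=2.7,fy=2.7,interpolation=cv2.INTER_CUBIC))
print(robot.observe()['tool_pos'],robot.observe()['time'])
E
```

```text
top knob {'c': (477.8, -98.9), 'size': (27.1, 26.8), 'yaw': -88.3, 'mean': [478.4, -98.4, 96.8], 'z': [90.4, 97.0, 101.7], 'n': 79} disc+knob {'c': (467.6, -102.2), 'size': (48.4, 27.0), 'yaw': -69.4, 'mean': [466.4, -101.3, 73.2], 'z': [70.1, 73.0, 76.9], 'n': 65}
[] [(0.49, [0.476, -0.096, 0.072], [289, 221])]
-0.04 50 0.0522
0.04 52 0.0518
block [56.8, 61.9, 67.0]
scene knob {'c': (482.9, -100.3), 'size': (32.0, 23.8), 'yaw': 57.4, 'mean': [482.1, -99.3, 96.1], 'z': [91.9, 96.3, 99.4], 'n': 43} disc+knob {'c': (484.5, -97.2), 'size': (48.3, 45.4), 'yaw': -32.3, 'mean': [485.8, -94.3, 73.4], 'z': [69.8, 72.9, 80.7], 'n': 64}
[] [(0.59, [0.487, -0.093, 0.068], [265, 161])]
-0.04 24 0.0513
0.04 25 0.0512
block [55.4, 61.5, 66.1]
[0.4797452  0.1664173  0.16731967] 41.15
```

View pics/c14.png

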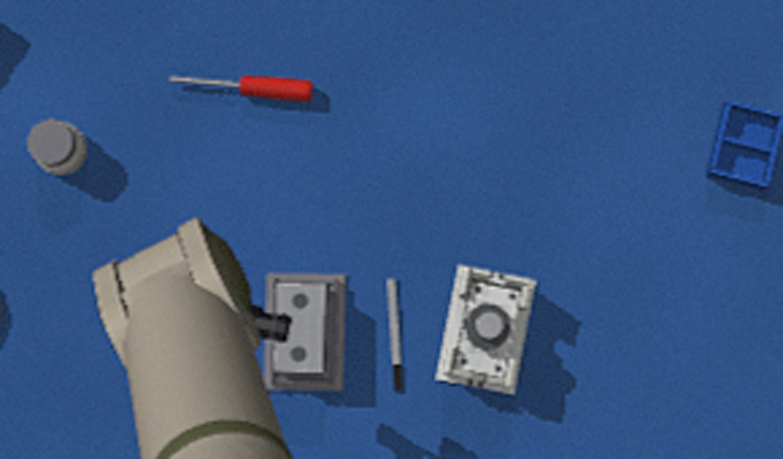

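The picture shows the weight upright in the middle of the cover (485,325), its knob top at 97 mm. The block is home at (300,328) and no carriers remain on the bench. Handing in.

```bash
python3 -c "
from bench import robot
print(robot.job_done())"
```

```text
the job is handed in; nothing more can be done
None
```

The job is handed in at about 41 s: the setting block is home in its cradle, and the housing, both carriers and the cover are stacked flat in the nest with the weight upright on top. The final pictures and depth readings agree with this, but the hand-in returned no verdict.

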